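# Change over the panel display on the art shop counter

## Task

Change over the counter display: put every tin that stands on the grey felt mat into the open plywood stock box, and stand every painting panel upright on one of its short thin edges on the mat, in a row along the mat's long middle line, with the large faces looking square across the mat (parallel to its long edges) and a clear gap of at least two centimetres between panels. Close the stock box with its loose lid laid flat on top, edges flush with the box all round. Leave the paint jar, the brush pot and the stack of pads where they are.

Things in the scene. Friction and masses are not known exactly. Their poses are not given: they have to be found in the camera images.
- mat: grey felt display mat fixed on the counter, 120 mm (x) x 380 mm (y) x 3 mm thick; origin at the centre of its underside; its long middle line is its y axis.
- panel1: a painting panel: pale wood block 100 x 60 x 28 mm (x length, y width, z thickness), one large face white, 0.12 kg. Origin at its very centre. At the start it lies flat on the counter (origin 14 mm up), length pointing roughly away from the robot. Upright on a short edge (60 x 28 mm foot) it is 100 mm tall and its x axis is vertical, pointing up or down; either end may be the foot. May be absent.
- panel2: a painting panel: pale wood block 100 x 60 x 28 mm (x length, y width, z thickness), one large face white, 0.12 kg. Origin at its very centre. At the start it lies flat on the counter (origin 14 mm up), length pointing roughly away from the robot. Upright on a short edge (60 x 28 mm foot) it is 100 mm tall and its x axis is vertical, pointing up or down; either end may be the foot. May be absent.
- panel3: a painting panel: pale wood block 100 x 60 x 28 mm (x length, y width, z thickness), one large face white, 0.12 kg. Origin at its very centre. At the start it lies flat on the counter (origin 14 mm up), length pointing roughly away from the robot. Upright on a short edge (60 x 28 mm foot) it is 100 mm tall and its x axis is vertical, pointing up or down; either end may be the foot. May be absent.
- tin1: a plain closed brass-coloured metal tin 80 x 40 x 45 mm (x, y, z), 0.12 kg, origin at the centre of its underside; stands on the felt mat at the start.
- tin2: a plain closed brass-coloured metal tin 80 x 40 x 45 mm (x, y, z), 0.12 kg, origin at the centre of its underside; stands on the felt mat at the start.
- stockbox: open plywood stock box fixed on the counter, outside 202 x 122 x 68 mm (x, y, z), walls and floor 6 mm thick; origin at the centre of its underside, rim 68 mm up. Stands left or right of the panels.
- lid: loose lid of the stock box, lying on the counter on the other side: flat plywood plate 202 x 122 x 8 mm (x, y, z) with no lip, and on top at its centre a dark wooden grip bar 80 mm long (x), 18 mm wide (y), from 8 to 42 mm above the underside. Origin at the centre of its underside, z up. 0.25 kg. It may lie on the box either way round.
- paintjar: bystander: closed paint jar 70 mm across, 85 mm tall, beside the far side of the mat; origin at the centre of its underside
- brushpot: bystander: white pot 84 mm across, 100 mm tall, beside the far side of the mat; origin at the centre of its underside
- padstack: bystander: stack of long paper pads with brown card covers 80 x 200 x 30 mm (x, y, z), beyond the mat; origin at the centre of its underside
Not all that is in view belongs to the job. Leave any orange or pink look-alike of the lid alone. What is shaped like the panel1 but pink or turquoise is not meant.

How it is judged:
By the outcome, as a careful person would: the job done as asked, in the order asked, and still so for the second after the job is handed in, with the robot touching nothing.
Of panel1, panel2, panel3 only 2 to 3 are there at a start; the rules pass over those that are not, and their reading is None.
At some moment in a run one of panel1, panel2, panel3, lid may be knocked a few centimetres aside while the robot is not near it.
It also fails if it takes over 210 s, if anything falls off the work surface, if the arm or the gripper's body presses on something with over 40 N, if the wrist force passes 120 N, or if a joint passes its speed limit or range.

## Robot

A 6-joint arm with a two-finger parallel gripper is mounted at the origin on the work surface. World frame = base frame: x ahead of the robot, y to its left, z up, the work surface at z = 0. Lengths are in m, angles in rad, forces in N, time in s.
With the tool pointing down it reaches from about 0.25 to 0.725 m from the base axis. Payload 4 kg.
Tool frame: the origin (TCP) lies midway between the tips of the shut fingers; the grasp point (between the pads) lies 19 mm behind it; y points along the fingers, z is the direction in which the jaws open and shut, and the axes are right-handed (so a half turn about y gives the same grasp; the last joint's range is limited). The gripper opens to 85 mm and grips with 20 to 120 N. Pads are 22 mm wide; open, the fingers measure 114 mm over their backs; the gripper's body (76 mm by 85 mm) begins 54 mm behind the grasp point. The pads swing forward as they close: fully open they stand 13 mm farther back than shut.
Start: joints at [-1.124, 0.241, 0.005, 1.335, 0, 1.571], TCP at [0.216, -0.451, 0.195] pointing down, gripper open.
Joint ranges: [-2.72, 2.72], [-1.05, 1.87], [-1.09, 1.28], [-1.99, 2.15], [-1.42, 1.44], [-3.14, 3.14]. Speed limits (rad/s): [2.79, 2.79, 3.14, 3.14, 3.14, 3.14].

## Interface

Orientations are given as a unit quaternion [x, y, z, w].
In Python, from workcell import bot gives the robot as it stands. The module is installed in compiled form; this text tells all that it offers.
- The arm moves only by the shell command python3 -m handwheel 'ROWS' [OPENING]. ROWS is JSON, a list of rows, each a list of 6 numbers: the shift along the tool's x, y, z in units of 25 mm (1.0 is 25 mm), then the turn, a rotation vector about the tool's x, y, z in units of 10 degrees (1.0 is 10 degrees). A call has exactly 5 rows; each row is the pose to reach, as a shift and turn from the pose commanded when the call began, along the tool's axes at that moment; what a row does not reach only later rows make up. A row lasts 1/8 s, in which the tool goes at most 62.5 mm and 10.7 degrees, less where a joint would pass 70% of its speed; a pose out of reach is approached as far as the arm can. A call with a gripper value outside its range is refused whole. OPENING is the gripper command: -1 is shut, 1 is fully open, values between are in proportion, set as the call begins (- or left out, the last holds). The fingers move at their own pace and stop on an object; the grip force is fixed at half the most. Time passes only in rows, so rows that repeat a pose let the fingers close, or fill a call up. It gives the time, the measured TCP pose, the force and the opening at its end, in the units of the state.
- bot.get_obs(): the state, without advancing time (a new reading comes with each control period).
- bot.camera(name): name is "side" or "top"; returns a dict with "color" (420x560x3 uint8, red, green, blue), "fx", "fy", "cx", "cy" (pixels), "rvec" (rotation vector, rad) and "tvec" (3), from world to camera coordinates, as OpenCV has them. Camera axes: x right, y down, z forward; pixel columns grow to the right and rows downward; lengths in m; the calibration is good to about 2 mm. A picture is of the moment at which its call begins. There is no depth.
- bot.job_done(): hands the job in, once; it reports no verdict.
The state is a dict: "clock": time; "joint_pos": joint angles; "joint_vel": joint speeds; "tau": joint torques, N m; "eef_pos": TCP position; "tool_rot": TCP orientation; "ft_force": force on the tool from outside, world axes, zero at the start; "ft_torque": the same for the moment, N m; "grip_width": finger opening in m.
Only numpy, scipy, OpenCV 4.12 (cv2) and the standard library are available. Lean on these libraries where they do the work, as an engineer would, in place of code of your own. Each camera call takes 0.05 s, during which the arm holds its last target.

## Working session

There is one attempt and no reset: what is moved stays moved. The work goes in short steps, Python scripts to look and compute and a shell command to move; the robot and the scene stay as the last step left them, time stands still between calls to the robot, and variables do not carry over. Pictures are saved under pics/ and viewed, and the job is handed in when it is done.

```bash
mkdir -p pics; ls
cat > h.py <<'E'
import numpy as np,cv2
from workcell import bot
from scipy.spatial.transform import Rotation as R
def cam(n):
    c=bot.camera(n); c['K']=np.array([[c['fx'],0,c['cx']],[0,c['fy'],c['cy']],[0,0,1]]); c['Rm']=cv2.Rodrigues(np.array(c['rvec'],float))[0]; c['t']=np.array(c['tvec'],float).reshape(3); return c
def ray(c,p):
    d=c['Rm'].T@np.array([(p[0]-c['cx'])/c['fx'],(p[1]-c['cy'])/c['fy'],1]); o=-c['Rm'].T@c['t']; return o,d
def onz(c,p,z):
    o,d=ray(c,p); return o+d*(z-o[2])/d[2]
def proj(c,P):
    q=c['Rm']@np.array(P,float)+c['t']; return np.array([c['fx']*q[0]/q[2]+c['cx'],c['fy']*q[1]/q[2]+c['cy']])
def tri(c1,p1,c2,p2):
    o1,d1=ray(c1,p1);o2,d2=ray(c2,p2)
    s=np.linalg.lstsq(np.c_[d1,-d2],o2-o1,rcond=None)[0]
    a=o1+d1*s[0];b=o2+d2*s[1]; return (a+b)/2,np.linalg.norm(a-b)
def save(c,n): cv2.imwrite('pics/'+n,c['color'][...,::-1])
E
python3 - <<'E'
from h import *
for n in('top','side'):
    c=cam(n); save(c,n+'0.png'); print(n,c['fx'],c['cx'],c['cy'],-c['Rm'].T@c['t'],c['Rm'][2])
o=bot.get_obs(); print(o['clock'],o['eef_pos'],o['tool_rot'],R.from_quat(o['tool_rot']).as_matrix(),o['grip_width'])
E
```

```text
pics
top 527.2867723261566 280.4374793510307 210.81206283688263 [0.35837141 0.0663138  1.65865851] [ 0.09943458  0.01127745 -0.99498019]
side 530.0874569683821 281.22014607540825 206.992482524675 [-0.45451114 -1.15876864  1.01553279] [ 0.52979663  0.67169229 -0.51782718]
0.1 [ 0.21574859 -0.45032035  0.19396642] [-0.15680102  0.69022003 -0.68885314  0.1564963 ] [[-9.01844699e-01 -8.48466882e-04  4.32059509e-01]
 [-4.32060342e-01  1.78957300e-03 -9.01842923e-01]
 [-8.01817950e-06 -9.99998039e-01 -1.98050582e-03]] 0.08522593010023423
```

View pics/top0.png

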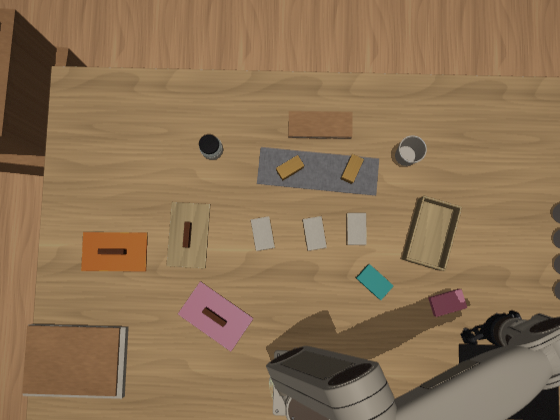

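View pics/side0.png

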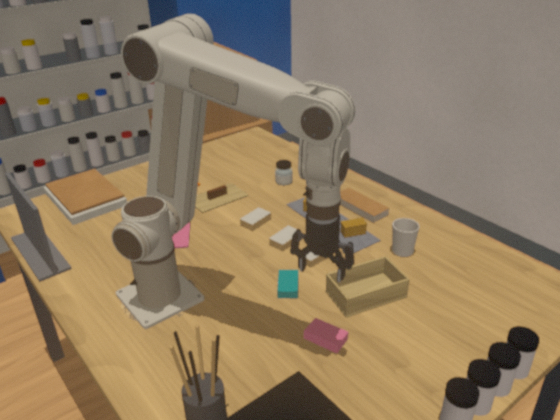

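Candidates in the top view:
- **Lid:** plain plywood at (188,235). The orange (115,252) and pink (215,315) look-alikes are rejected.
- **Panels:** white at (263,233), (315,233) and (357,229). The turquoise (375,282) and pink (448,303) ones are rejected.
- **Tins:** brass at (290,167) and (353,168), both on the mat.
- **Box:** (432,233).

I'll check these in a close crop.

Run:
```python
from h import *
c=cam('top'); im=c['color'][...,::-1]
cv2.imwrite('pics/crop1.png',cv2.resize(im[110:290,160:470],None,fx=2.5,fy=2.5,interpolation=cv2.INTER_CUBIC))
s=cam('side')['color'][...,::-1]
cv2.imwrite('pics/crop2.png',cv2.resize(s[150:350,180:440],None,fx=2.9,fy=2.9,interpolation=cv2.INTER_CUBIC))
```

```text
(no output)
```

View pics/crop1.png

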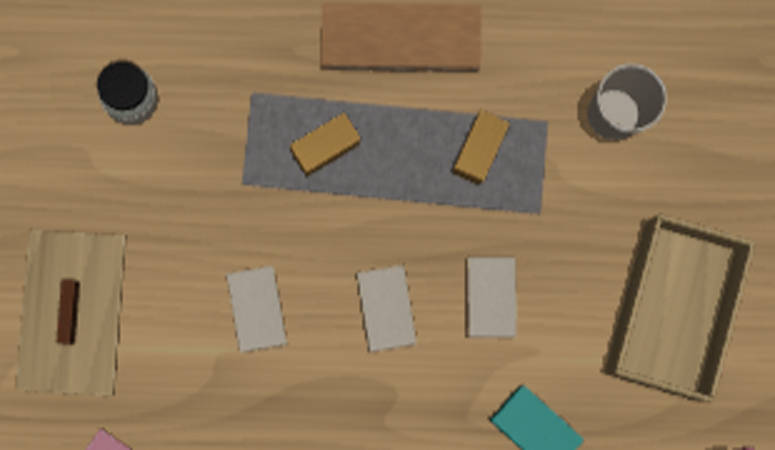

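View pics/crop2.png

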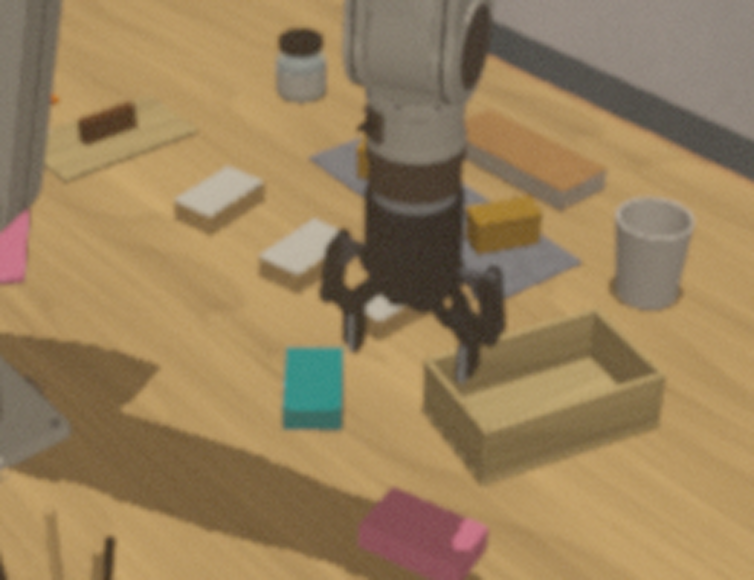

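The crops show three white panels, two brass tins on the mat, the plain lid with its dark bar at (67,312 in the crop), and the open box. The choices hold. Next I'll measure.

```bash
cat > m.py <<'E'
from h import *
def mask(c,k):
    hsv=cv2.cvtColor(c['color'],cv2.COLOR_RGB2HSV).astype(int); H,S,V=hsv[...,0],hsv[...,1],hsv[...,2]
    m={'white':(S<40)&(V>150),'brass':(S>130)&(H>12)&(H<28)&(V>60),'mat':(S<60)&(V>60)&(V<150),'dark':(V<95)&(S>90)&((H<14)|(H>170))}[k]
    return m.astype(np.uint8)*255
def blobs(m,lo,hi,roi):
    z=np.zeros_like(m); x0,y0,x1,y1=roi; z[y0:y1,x0:x1]=m[y0:y1,x0:x1]
    cs,_=cv2.findContours(z,cv2.RETR_EXTERNAL,cv2.CHAIN_APPROX_NONE)
    return [k for k in cs if lo<cv2.contourArea(k)<hi]
def rect(c,k,z):
    P=np.array([onz(c,p,z)[:2] for p in k.reshape(-1,2)],np.float32)
    (x,y),(w,h),a=cv2.minAreaRect(P*1000)
    if w<h: w,h,a=h,w,a+90
    a=(a+90)%180-90
    px=k.reshape(-1,2).mean(0)
    return np.round([px[0],px[1],x,y,w,h,a],1)
E
python3 - <<'E'
from m import *
c=cam('top')
for k,z,lo,hi,roi in [('white',.028,200,1500,(230,200,390,260)),('brass',.048,100,1200,(255,145,385,195)),('mat',.003,1000,9000,(240,130,400,210)),('dark',.042,40,400,(165,200,212,270))]:
    for b in blobs(mask(c,k),lo,hi,roi): print(k,rect(c,b,z))
s=cam('side')
for k,z,lo,hi,roi in [('white',.028,100,1500,(230,190,340,270)),('brass',.048,60,1200,(290,180,380,240)),('dark',.042,20,400,(190,180,240,205))]:
    for b in blobs(mask(s,k),lo,hi,roi): print('side',k,rect(s,b,z))
E
```

```text
white [314.2 233.  455.1 -21.9  94.1  56.1  10.7]
white [262.1 233.1 450.4 139.3  94.3  55.7  11.6]
white [ 356.5  228.5  473.6 -151.9   93.2   52.7    0.7]
brass [289.8 167.3 655.5  59.3  80.6  42.4 -57.4]
brass [ 352.   168.   657.9 -133.5   81.9   38.7  -23.3]
mat [322.3 171.4 654.8 -29.9 379.7 119.7  85.6]
dark [186.4 234.2 441.2 371.6  74.7  19.6  -1.9]
side white [283.4 234.8 454.7 -22.2  87.1  47.9  12.1]
side white [255.2 215.4 451.  137.4  86.2  46.6  10.7]
side brass [ 353.6  226.4  640.9 -155.7  100.3   95.1  -24.2]
side brass [360.7 201.  778.8 -53.5 191.   72.9 -89.6]
```

Panel and tin measurements from the two views agree. Next come the box rim, the lid outline, and two-view heights.

Run:
```python
from h import *
c=cam('top'); im=c['color'][...,::-1]
a=cv2.resize(im[190:280,395:470],None,fx=6,fy=6,interpolation=cv2.INTER_CUBIC)
b=cv2.resize(im[190:280,160:220],None,fx=6,fy=6,interpolation=cv2.INTER_CUBIC)
cv2.imwrite('pics/crop3.png',np.hstack([a,b[:,:350]]))
s=cam('side')['color'][...,::-1]
cv2.imwrite('pics/crop4.png',cv2.resize(s[250:320,320:415],None,fx=8,fy=8,interpolation=cv2.INTER_CUBIC))
```

```text
(no output)
```

View pics/crop3.png

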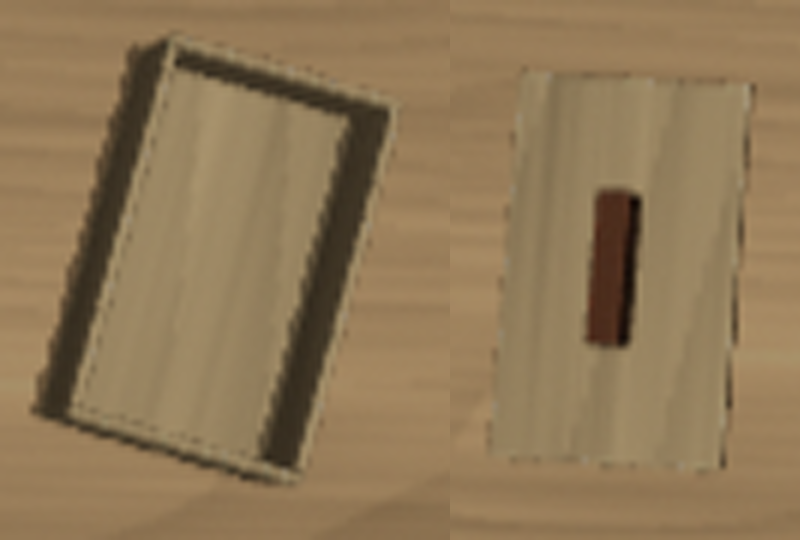

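View pics/crop4.png

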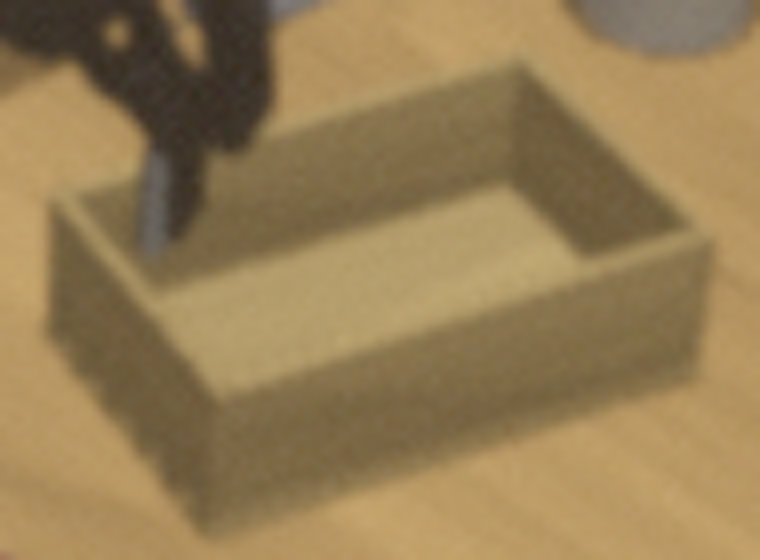

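Run:
```python
from h import *
c=cam('top');s=cam('side')
T=np.array([[172,36],[400,103],[298,472],[70,406]])/6-.5+[395,190]
S=np.array([[520,62],[712,238],[208,402],[53,197]])/8-.5+[320,250]
W=[]
for t,u in zip(T,S):
    p,e=tri(c,t,s,u); print('tri',p.round(4),round(e,4)); 
W=np.array([onz(c,t,.068)[:2] for t in T]); print(W.round(4),'ctr',W.mean(0).round(4))
d=(W[0]+W[1]-W[2]-W[3])/2; print('len',np.linalg.norm(d),'ang',np.degrees(np.arctan2(d[1],d[0]))); e=(W[0]+W[3]-W[1]-W[2])/2; print(np.linalg.norm(e),np.degrees(np.arctan2(e[1],e[0])))
# lid corners top at z=.008
L=np.array([[522,72],[752,84],[722,468],[492,457]],float); L[:,0]-=450
L=L/6-.5+[160,190]
W=np.array([onz(c,t,.008)[:2] for t in L]); print('lid',W.round(4),'ctr',W.mean(0).round(4))
d=(W[0]+W[1]-W[2]-W[3])/2; print('len',np.linalg.norm(d),'ang',np.degrees(np.arctan2(d[1],d[0]))); e=(W[0]+W[3]-W[1]-W[2])/2; print(np.linalg.norm(e),np.degrees(np.arctan2(e[1],e[0])))
# heights two views: centroids of white blobs / tin tops
from m import *
wt=[(262.1,233.1),(314.2,233.0)];ws=[(255.2,215.4),(283.4,234.8)]
def cen(b): m=cv2.moments(b); return (m['m10']/m['m00'],m['m01']/m['m00'])
bt=sorted([cen(b) for b in blobs(mask(c,'white'),200,1500,(230,200,390,260))]); bs=sorted([cen(b) for b in blobs(mask(s,'white'),100,1500,(230,190,340,270))])
for a,b in zip(bt,bs): print('panel',tri(c,a,s,b))
```

```text
tri [ 0.5749 -0.3483  0.0618] 0.0018
tri [ 0.5439 -0.463   0.0648] 0.0002
tri [ 0.3544 -0.4095  0.061 ] 0.0069
tri [ 0.386  -0.2965  0.0631] 0.0027
[[ 0.5747 -0.3473]
 [ 0.5435 -0.4619]
 [ 0.3571 -0.4097]
 [ 0.387  -0.2962]] ctr [ 0.4656 -0.3788]
len 0.19405090625521712 ang -15.44002517421139
0.11805926851243893 74.99330538341236
lid [[0.5444 0.4297]
 [0.541  0.3083]
 [0.34   0.316 ]
 [0.3426 0.436 ]] ctr [0.442  0.3725]
len 0.2014975892056962 ang -1.9996210043597993
0.12070220998700389 88.58344299098098
panel (array([0.45037021, 0.13924915, 0.02686261]), np.float64(0.0009888336939825994))
panel (array([ 0.45369957, -0.02118192,  0.02672704]), np.float64(0.0027915649869646635))
```

```bash
cat > go.py <<'E'
# usage: go.py x y z yawx [pitch]  -> row for the target, from measured pose. yawx: angle of tool x (mod 180) with tool down;
import sys
from h import *
def frame(yaw,tilt=0,axis=None):
    a=np.radians(yaw); x=np.array([np.cos(a),np.sin(a),0]); y=np.array([0,0,-1.]); z=np.cross(x,y)
    M=np.c_[x,y,z]
    # tilt about jaw axis z: positive turns tool toward pointing along horizontal x-side
    return M
def row(p,M,both=True):
    o=bot.get_obs(); C=R.from_quat(o['tool_rot']).as_matrix(); d=C.T@(np.array(p)-o['eef_pos'])/.025
    best=None
    for N in ((M,M@np.diag([-1,1,-1])) if both else (M,)):
        r=np.degrees(R.from_matrix(C.T@N).as_rotvec())/10
        if best is None or np.linalg.norm(r)<np.linalg.norm(best): best=r
    print('row',np.round(d,2),np.round(best,2),'dist',round(np.linalg.norm(d)*25),'deg',round(np.linalg.norm(best)*10,1))
def st():
    o=bot.get_obs(); print('t',round(o['clock'],2),'q',np.round(o['joint_pos'],2),'p',np.round(o['eef_pos'],4),'F',np.round(o['ft_force'],1),'w',round(o['grip_width'],4))
if __name__=='__main__':
    v=[float(a) for a in sys.argv[1:]]; st(); row(v[:3],frame(v[3]))
E
python3 go.py .658 -.1335 .15 -23.3
```

```text
t 0.5 q [-1.12  0.24  0.    1.34  0.    1.57] p [ 0.216  -0.4509  0.1948] F [ 0.6  0.4 -0.5] w 0.0851
row [-21.43   1.79  -3.81] [ 0.    4.89 -0.  ] dist 546 deg 48.9
```

```bash
python3 -m handwheel '[[-2,0,-0.4,0,0.8,0],[-4.3,0.2,-0.8,0,1.8,0],[-6.6,0.4,-1.2,0,2.8,0],[-8.9,0.7,-1.6,0,3.8,0],[-11,0.9,-2,0,4.89,0]]' 1; python3 go.py .658 -.1335 .15 -23.3
```

```text
clock: 1.12
eef_pos: [0.4383, -0.2905, 0.173]
tool_rot: [-0.128, -0.695, 0.696, 0.128]
ft_force: [0.2, -0.6, -0.1]
grip_width: 0.0853
t 1.12 q [-0.59  0.3   0.03  1.3  -0.    2.92] p [ 0.4383 -0.2905  0.173 ] F [ 0.2 -0.6 -0.1] w 0.0853
row [-5.97  0.92 -9.  ] [-0.    0.24 -0.  ] dist 271 deg 2.4
```

Going on this way takes joint 6 past its range, so I'll use the half-turned grasp.

```bash
python3 -m handwheel '[[-1.2,0.2,-1.8,0,-1.06,0],[-2.4,0.4,-3.6,0,-2.12,0],[-3.6,0.6,-5.4,0,-3.18,0],[-4.8,0.8,-7.2,0,-4.24,0],[-5.97,0.92,-9,0,-5.3,0]]' ;python3 -m handwheel '[[0,0,0,0,-1.06,0],[0,0,0,0,-2.12,0],[0,0,0,0,-3.18,0],[0,0,0,0,-4.24,0],[0,0,0,0,-5.3,0]]' ; python3 -m handwheel '[[0,0,0,0,-1.06,0],[0,0,0,0,-2.12,0],[0,0,0,0,-3.18,0],[0,0,0,0,-4.24,0],[0,0,0,0,-5.3,0]]' ;python3 go.py .658 -.1335 .15 -23.3
python3 - <<'E'
from m import *
c=cam('top'); save(c,'top1.png'); c=cam('side'); save(c,'side1.png')
E
```

```text
clock: 1.75
eef_pos: [0.6569, -0.132, 0.1496]
tool_rot: [0.2, -0.678, 0.678, -0.2]
ft_force: [1.0, -0.5, 0.2]
grip_width: 0.0851
clock: 2.38
eef_pos: [0.6556, -0.1332, 0.1498]
tool_rot: [-0.481, 0.518, -0.518, 0.481]
ft_force: [-0.0, -0.0, 0.9]
grip_width: 0.0854
clock: 3.0
eef_pos: [0.6556, -0.1332, 0.1499]
tool_rot: [0.662, -0.249, 0.249, -0.662]
ft_force: [-0.2, -0.2, -0.4]
grip_width: 0.0849
t 3.0 q [-0.2   0.61  0.45  1.41  0.    0.52] p [ 0.6556 -0.1332  0.1499] F [-0.2 -0.2 -0.4] w 0.0849
row [ 0.08 -0.01  0.05] [ 0.   -1.79 -0.  ] dist 2 deg 17.9
```

View pics/side1.png

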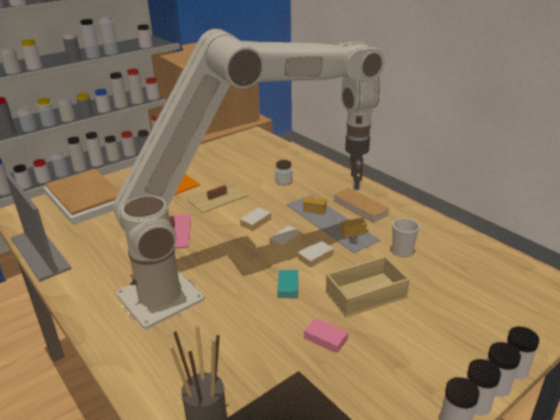

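The side view is now clear: tins at (315,205) and (354,228), box at (367,285), and a third panel at (316,253). I'll check tin heights from both views before descending.

Run:
```python
from m import *
s=cam('side'); im=s['color'][...,::-1]
cv2.imwrite('pics/crop5.png',np.hstack([cv2.resize(im[190:220,295:335],None,fx=10,fy=10,interpolation=cv2.INTER_CUBIC),cv2.resize(im[212:242,334:374],None,fx=10,fy=10,interpolation=cv2.INTER_CUBIC)]))
c=cam('top')
bt=sorted([cv2.minEnclosingCircle(b)[0] for b in blobs(mask(c,'white'),200,1500,(230,200,390,260))]);print(bt)
bs=sorted([cv2.minEnclosingCircle(b)[0] for b in blobs(mask(s,'white'),100,1500,(230,190,340,270))]);print(bs)
im=cv2.imread('pics/top0.png')
cv2.imwrite('pics/crop6.png',np.hstack([cv2.resize(im[152:182,270:310],None,fx=10,fy=10,interpolation=cv2.INTER_CUBIC),cv2.resize(im[152:187,333:373],None,fx=10,fy=10,interpolation=cv2.INTER_CUBIC)[:300]]))
```

```text
[(262.0, 233.0)]
[(255.0, 215.0), (315.0, 250.0)]
```

View pics/crop5.png

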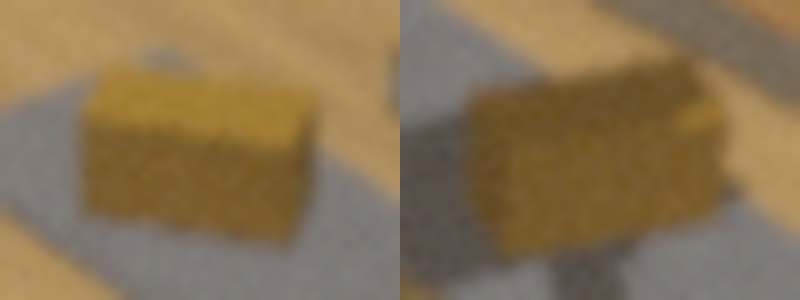

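View pics/crop6.png

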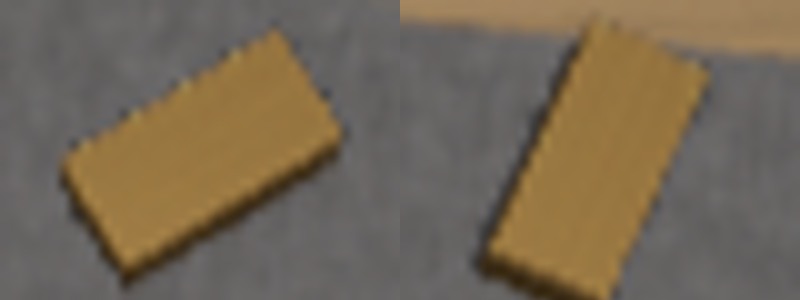

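Run:
```python
from h import *
c=cam('top');s=cam('side')
A=[((62,158),(105,68)),((277,28),(318,95)),((343,128),(298,148)),((128,262),(88,130))]
B=[((595,18),(685,58)),((710,75),(728,120)),((612,295),(512,148)),((485,255),(468,92))]
for L,to,so in((A,(270,152),(295,190)),(B,(293,152),(294,212))):
    P=[]
    for t,u in L:
        p,e=tri(c,np.array(t)/10-.5+to,s,np.array(u)/10-.5+so); P.append(p)
    P=np.array(P); W=np.array([onz(c,np.array(t)/10-.5+to,.048) for t,u in L])
    print('z',P[:,2].round(4),'mean',P.mean(0).round(4),'top@48',W.mean(0).round(4))
    for i in range(4): d=W[(i+1)%4]-W[i]; print(np.linalg.norm(d).round(4),np.degrees(np.arctan2(d[1],d[0])).round(1),end='; ')
    print()
```

```text
z [0.0438 0.0453 0.0445 0.0388] mean [0.6606 0.0593 0.0431] top@48 [0.6598 0.0593 0.048 ]
0.0781 -57.1; 0.0375 -145.7; 0.0787 123.6; 0.0385 33.5; 
z [0.0459 0.0457 0.0495 0.047 ] mean [ 0.6596 -0.1352  0.047 ] top@48 [ 0.6592 -0.1349  0.048 ]
0.0396 -115.5; 0.0756 157.0; 0.0409 73.6; 0.0821 -23.7;
```

Tin tops measure about 45–48 mm high, as they should. Descending on tin B.

```bash
python3 go.py .6592 -.1345 .014 -23.5; python3 -m handwheel '[[0,0,0,0,-0.6,0],[0,0,0,0,-1.2,0],[0.1,0,0.15,0,-1.77,0],[0.1,0,0.15,0,-1.77,0],[0.1,0,0.15,0,-1.77,0]]';python3 go.py .6592 -.1345 .014 -23.5
```

```text
t 3.3 q [-0.2   0.61  0.45  1.41  0.    0.53] p [ 0.6556 -0.1332  0.15  ] F [-0.9  0.6  0.9] w 0.0853
row [0.14 5.44 0.06] [ 0.   -1.82 -0.  ] dist 136 deg 18.2
clock: 3.92
eef_pos: [0.6598, -0.1321, 0.15]
tool_rot: [0.692, -0.147, 0.147, -0.692]
ft_force: [-0.6, 0.2, 0.3]
grip_width: 0.0854
t 3.92 q [-0.2   0.62  0.46  1.42 -0.    0.22] p [ 0.6598 -0.1321  0.15  ] F [-0.6  0.2  0.3] w 0.0854
row [ 0.02  5.44 -0.1 ] [ 0.   -0.05 -0.  ] dist 136 deg 0.5
```

```bash
python3 -m handwheel '[[0,1.2,-0.1,0,0,0],[0,2.6,-0.1,0,0,0],[0,4,-0.1,0,0,0],[0,5,-0.1,0,-0.05,0],[0,5.44,-0.1,0,-0.05,0]]'; python3 -m handwheel '[[0,0,0,0,0,0],[0,0,0,0,0,0],[0,0,0,0,0,0],[0,0,0,0,0,0],[0,0,0,0,0,0]]' -1;python3 -m handwheel '[[0,0,0,0,0,0],[0,0,0,0,0,0],[0,-0.5,0,0,0,0],[0,-1,0,0,0,0],[0,-1.4,0,0,0,0]]'
```

```text
clock: 4.55
eef_pos: [0.6575, -0.1342, 0.0121]
tool_rot: [0.692, -0.145, 0.142, -0.692]
ft_force: [-0.4, 0.2, 0.8]
grip_width: 0.0856
clock: 5.18
eef_pos: [0.6592, -0.1344, 0.0145]
tool_rot: [-0.692, 0.143, -0.143, 0.692]
ft_force: [-0.2, 0.8, -0.7]
grip_width: 0.0
clock: 5.8
eef_pos: [0.6597, -0.1345, 0.0508]
tool_rot: [0.692, -0.142, 0.144, -0.692]
ft_force: [0.3, -0.5, 0.4]
grip_width: -0.0
```

The fingers closed on nothing. I'll look.

Run:
```python
from m import *
s=cam('side'); im=s['color'][...,::-1]
c=cam('top')['color'][...,::-1]
cv2.imwrite('pics/crop7.png',np.hstack([cv2.resize(im[150:260,270:410],None,fx=2.8,fy=2.8,interpolation=cv2.INTER_CUBIC),cv2.resize(c[110:220,250:390],None,fx=2.8,fy=2.8,interpolation=cv2.INTER_CUBIC)]))
```

```text
(no output)
```

View pics/crop7.png

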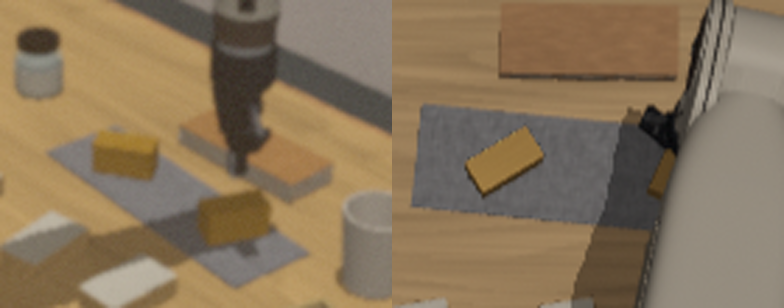

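Run:
```python
from h import *
s=cam('side');c=cam('top');o=bot.get_obs();p=o['eef_pos'];print(p,proj(s,p),proj(c,p), R.from_quat(o['tool_rot']).as_matrix().round(2))
print(s['rvec'],s['tvec'],c['rvec'],c['tvec'])
```

```text
[ 0.65921761 -0.13443641  0.04957492] [353.09754751 221.23480646] [352.47302299 167.46052645] [[ 0.92  0.    0.4 ]
 [-0.4  -0.    0.92]
 [ 0.   -1.    0.  ]]
[ 2.01358829 -0.72185378  0.38339587] [-0.35549045  0.25926497  1.54500492] [ 2.19260216 -2.13799859  0.0971986 ] [0.07163811 0.5234587  1.61395   ]
```

Run:
```python
from h import *
s=cam('side');c=cam('top')
print(proj(s,[.216,-.451,.195]),proj(s,[.6556,-.1332,.15]), proj(c,[.6556,-.1332,.15]))
save(s,'side2.png');save(c,'top2.png')
im=s['color'][...,::-1]; cv2.imwrite('pics/crop8.png',cv2.resize(im[150:260,310:410],None,fx=5,fy=5,interpolation=cv2.INTER_CUBIC))
a=cv2.imread('pics/side1.png');cv2.imwrite('pics/crop9.png',cv2.resize(a[120:230,310:410],None,fx=5,fy=5,interpolation=cv2.INTER_CUBIC))
```

```text
[320.15747008 290.29692047] [353.66214706 195.50589704] [356.43661246 162.39370569]
```

View pics/crop8.png

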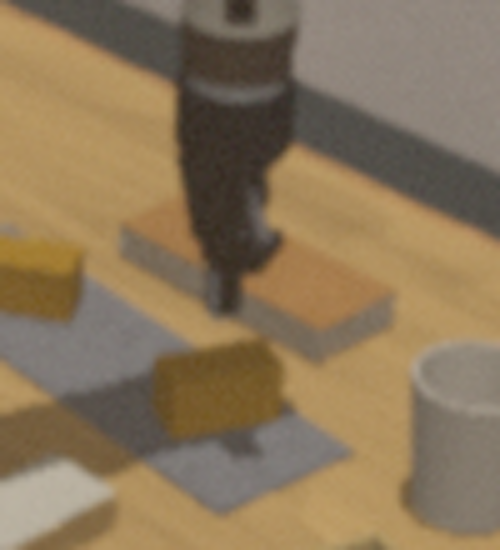

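View pics/crop9.png

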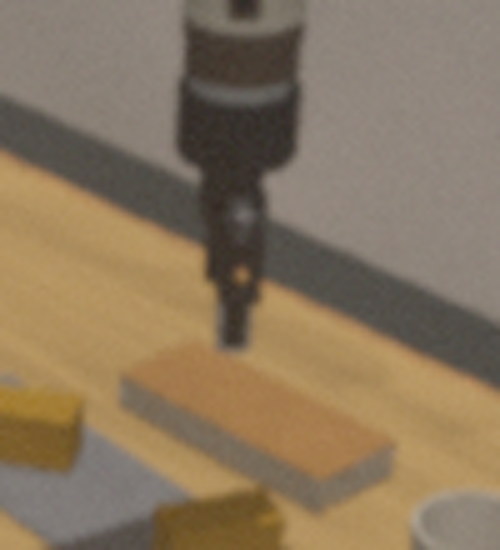

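The reported TCP projects about 9 px below the fingertips in the side view. I'll compare them over a clear spot between the tins.

```bash
python3 go.py .655 -.04 .05 -23.5; python3 -m handwheel '[[-0.3,-0.6,0.6,0,0,0],[-0.6,-1.2,1.2,0,0,0],[-0.9,-1.2,2,0,0,0],[-1.2,-0.6,2.8,0,0,0],[-1.61,0,3.4,0,0,0]]';  python3 -m handwheel '[[0,0,0,0,0,0],[0,0,0,0,0,0],[0,0,0,0,0,0],[0,0,0,0,0,0],[0,0,0,0,0,0]]'
python3 - <<'E'
from h import *
s=cam('side');c=cam('top');o=bot.get_obs();p=o['eef_pos'];print(p,proj(s,p),proj(c,p))
a=cv2.resize(s['color'][150:250,290:370,::-1],None,fx=5,fy=5,interpolation=cv2.INTER_CUBIC)
b=cv2.resize(c['color'][130:230,280:360,::-1],None,fx=5,fy=5,interpolation=cv2.INTER_CUBIC)
cv2.imwrite('pics/crop10.png',np.hstack([a,b]))
E
```

```text
t 6.1 q [-0.2   0.67  0.29  1.19  0.    0.21] p [ 0.6586 -0.1343  0.0486] F [-0.5  0.8  0.5] w -0.0001
row [-1.63 -0.05  3.41] [ 0.    0.02 -0.  ] dist 94 deg 0.2
clock: 6.72
eef_pos: [0.6552, -0.0379, 0.0473]
tool_rot: [-0.693, 0.143, -0.142, 0.693]
ft_force: [0.3, -0.3, -0.2]
grip_width: 0.0002
clock: 7.35
eef_pos: [0.656, -0.0409, 0.0494]
tool_rot: [-0.692, 0.143, -0.144, 0.692]
ft_force: [-0.7, 0.9, 1.0]
grip_width: 0.0001
[ 0.65579426 -0.04071755  0.04924268] [332.9889873 210.5411907] [322.08790336 167.8534053 ]
```

View pics/crop10.png

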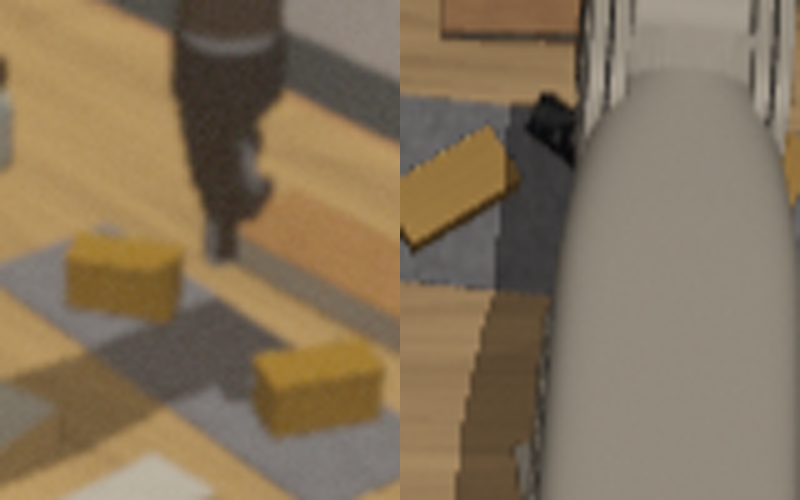

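```bash
python3 -m handwheel '[[0,0.4,0,0,0,0],[0,0.8,0,0,0,0],[0,1.2,0,0,0,0],[0,1.5,0,0,0,0],[0,1.8,0,0,0,0]]';  python3 -m handwheel '[[0,0.05,0,0,0,0],[0,0.1,0,0,0,0],[0,0.15,0,0,0,0],[0,0.2,0,0,0,0],[0,0.2,0,0,0,0]]'
python3 - <<'E'
from h import *
s=cam('side');o=bot.get_obs();p=o['eef_pos'];print(p,proj(s,p),o['ft_force'])
a=cv2.resize(s['color'][150:250,290:370,::-1],None,fx=5,fy=5,interpolation=cv2.INTER_CUBIC)
cv2.imwrite('pics/crop11.png',a)
E
```

```text
clock: 8.07
eef_pos: [0.6556, -0.0403, 0.0033]
tool_rot: [-0.692, 0.143, -0.143, 0.692]
ft_force: [-0.0, -0.3, 0.2]
grip_width: 0.0001
clock: 8.7
eef_pos: [0.6557, -0.0404, -0.0009]
tool_rot: [0.692, -0.143, 0.143, -0.692]
ft_force: [0.6, 0.9, -0.1]
grip_width: -0.0001
[ 0.65569852 -0.04035975 -0.00086375] [332.42962917 222.63683842] [ 0.49555602 -0.43957826  0.46978313]
```

View pics/crop11.png

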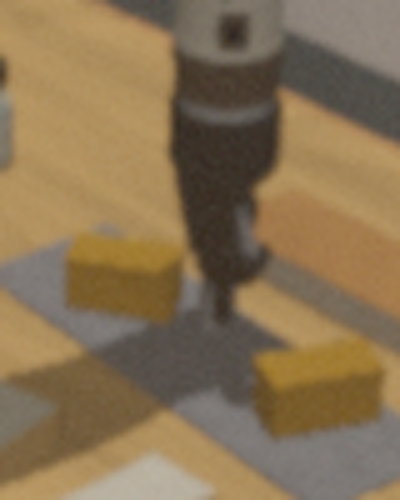

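There is no contact at reported z = -0.001, so the reported TCP lies below the true tips. I'll probe gently for the mat.

```bash
python3 -m handwheel '[[0,0.15,0,0,0,0],[0,0.3,0,0,0,0],[0,0.45,0,0,0,0],[0,0.6,0,0,0,0],[0,0.6,0,0,0,0]]';  python3 -m handwheel '[[0,0.06,0,0,0,0],[0,0.12,0,0,0,0],[0,0.18,0,0,0,0],[0,0.24,0,0,0,0],[0,0.24,0,0,0,0]]'
```

```text
clock: 9.38
eef_pos: [0.6552, -0.0403, -0.0166]
tool_rot: [0.693, -0.143, 0.143, -0.692]
ft_force: [0.3, 0.4, 0.1]
grip_width: -0.0003
clock: 10.0
eef_pos: [0.6556, -0.0403, -0.0222]
tool_rot: [0.692, -0.143, 0.143, -0.692]
ft_force: [-0.6, 0.0, 0.7]
grip_width: -0.0003
```

```bash
python3 -m handwheel '[[0,0.03,0,0,0,0],[0,0.06,0,0,0,0],[0,0.1,0,0,0,0],[0,0.12,0,0,0,0],[0,0.12,0,0,0,0]]';  python3 -m handwheel '[[0,0.03,0,0,0,0],[0,0.06,0,0,0,0],[0,0.1,0,0,0,0],[0,0.12,0,0,0,0],[0,0.12,0,0,0,0]]';python3 -m handwheel '[[0,0.03,0,0,0,0],[0,0.06,0,0,0,0],[0,0.08,0,0,0,0],[0,0.1,0,0,0,0],[0,0.1,0,0,0,0]]'
```

```text
clock: 10.62
eef_pos: [0.6557, -0.0404, -0.025]
tool_rot: [0.693, -0.143, 0.143, -0.692]
ft_force: [0.7, 0.1, -0.3]
grip_width: -0.0
clock: 11.25
eef_pos: [0.6556, -0.0403, -0.0281]
tool_rot: [0.692, -0.143, 0.143, -0.692]
ft_force: [-0.7, -0.0, 1.1]
grip_width: -0.0002
clock: 11.88
eef_pos: [0.6556, -0.0404, -0.0305]
tool_rot: [0.692, -0.143, 0.143, -0.692]
ft_force: [1.6, -0.1, -1.1]
grip_width: -0.0001
```

```bash
python3 -m handwheel '[[0,0.03,0,0,0,0],[0,0.06,0,0,0,0],[0,0.08,0,0,0,0],[0,0.1,0,0,0,0],[0,0.1,0,0,0,0]]'
python3 - <<'E'
from h import *
s=cam('side');c=cam('top');o=bot.get_obs();p=o['eef_pos'];print(p,proj(s,p),o['ft_force'])
a=cv2.resize(s['color'][150:250,290:370,::-1],None,fx=5,fy=5,interpolation=cv2.INTER_CUBIC)
b=cv2.resize(c['color'][130:230,280:360,::-1],None,fx=5,fy=5,interpolation=cv2.INTER_CUBIC)
cv2.imwrite('pics/crop12.png',np.hstack([a,b]))
E
```

```text
clock: 12.5
eef_pos: [0.6556, -0.0404, -0.033]
tool_rot: [0.692, -0.143, 0.143, -0.692]
ft_force: [0.5, -1.3, 0.9]
grip_width: -0.0002
[ 0.65569431 -0.0403797  -0.03297185] [332.1396341  230.23504209] [0.53818435 0.42143881 0.73967176]
```

View pics/crop12.png

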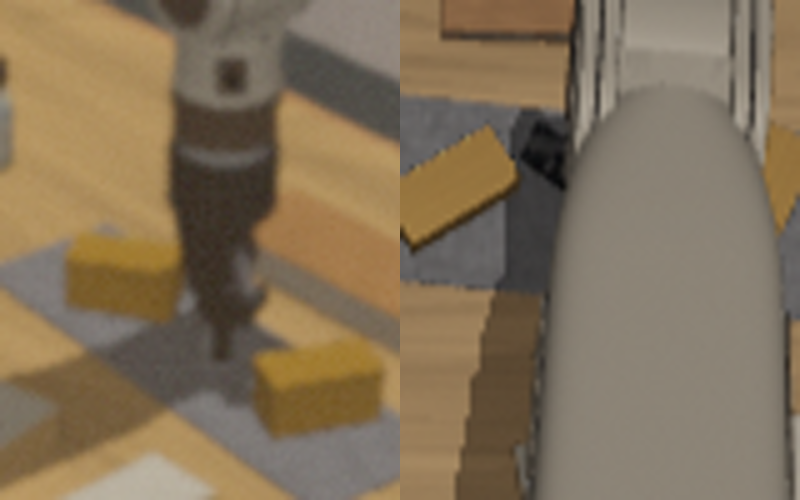

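```bash
python3 -c "
from h import *
s=cam('side')
for z in(.003,.006,.01,.02): print(onz(s,(334.4,221.8),z))"
python3 -m handwheel '[[0,0.03,0,0,0,0],[0,0.06,0,0,0,0],[0,0.08,0,0,0,0],[0,0.1,0,0,0,0],[0,0.1,0,0,0,0]]'; python3 -m handwheel '[[0,0.03,0,0,0,0],[0,0.06,0,0,0,0],[0,0.08,0,0,0,0],[0,0.1,0,0,0,0],[0,0.1,0,0,0,0]]'
```

```text
[ 0.66047351 -0.04516516  0.003     ]
[ 0.65716996 -0.04846462  0.006     ]
[ 0.65276523 -0.0528639   0.01      ]
[ 0.64175339 -0.0638621   0.02      ]
clock: 13.28
eef_pos: [0.6559, -0.0404, -0.0334]
tool_rot: [-0.692, 0.143, -0.143, 0.693]
ft_force: [-3.9, 0.4, 9.9]
grip_width: -0.0
clock: 13.9
eef_pos: [0.6559, -0.0404, -0.0335]
tool_rot: [-0.692, 0.142, -0.144, 0.693]
ft_force: [-8.5, 0.3, 21.7]
grip_width: -0.0
```

The tips touch the mat (z = 0.003) at reported z = -0.033, so the real tips sit 36 mm short of the reported TCP. I'll build that into the helper as an offset along the tool axis, to be checked once the tool is tilted.

```bash
sed -i "s/d=C.T@(np.array(p)-o\['eef_pos'\])/d=C.T@(np.array(p)+.036*M[:,1]-o['eef_pos'])/" go.py; sed -i "s/print('t',round/print('true',np.round(np.array(o['eef_pos'])-.036*R.from_quat(o['tool_rot']).as_matrix()[:,1],4),'t',round/" go.py
python3 -m handwheel '[[0,-0.5,0,0,0,0],[0,-1,0,0,0,0],[0,-1.7,0,0,0,0],[0,-2.4,0,0,0,0],[0,-3.2,0,0,0,0]]' 1; python3 go.py .6592 -.1345 .075 -23.5
```

```text
clock: 14.52
eef_pos: [0.6558, -0.0404, 0.0432]
tool_rot: [0.692, -0.143, 0.143, -0.692]
ft_force: [-0.2, -0.1, -0.0]
grip_width: 0.0851
true [ 0.6558 -0.0404  0.0792] t 14.53 q [-0.06  0.64  0.23  1.15 -0.    0.35] p [ 0.6558 -0.0404  0.0432] F [-0.2 -0.1 -0. ] w 0.0851
row [ 1.62  0.17 -3.4 ] [-0.    0.02  0.  ] dist 94 deg 0.2
```

```bash
python3 -m handwheel '[[0.4,0,-0.8,0,0,0],[0.8,0,-1.6,0,0,0],[1.2,0,-2.4,0,0,0],[1.5,0,-3.1,0,0,0],[1.62,0,-3.4,0,0,0]]'; python3 go.py .6592 -.1345 .014 -23.5
```

```text
clock: 15.15
eef_pos: [0.6587, -0.1365, 0.0414]
tool_rot: [-0.692, 0.144, -0.143, 0.692]
ft_force: [-0.4, -0.2, -0.3]
grip_width: 0.0857
true [ 0.6588 -0.1366  0.0774] t 15.15 q [-0.2   0.68  0.28  1.18  0.    0.21] p [ 0.6587 -0.1365  0.0414] F [-0.4 -0.2 -0.3] w 0.0857
row [-0.01  2.53  0.08] [ 0.    0.   -0.01] dist 63 deg 0.1
```

```bash
python3 -m handwheel '[[0,0.4,0,0,0,0],[0,0.9,0,0,0,0],[0,1.5,0,0,0,0],[0,2.1,0,0,0,0],[0,2.55,0,0,0,0]]'; python3 go.py .6592 -.1345 .014 -23.5
```

```text
clock: 15.78
eef_pos: [0.6585, -0.1339, -0.0234]
tool_rot: [-0.693, 0.143, -0.142, 0.693]
ft_force: [0.3, 0.3, 0.0]
grip_width: 0.0855
true [ 0.6585 -0.1339  0.0126] t 15.78 q [-0.2   0.73  0.21  1.05  0.    0.21] p [ 0.6585 -0.1339 -0.0234] F [0.3 0.3 0. ] w 0.0855
row [ 0.04 -0.06 -0.01] [ 0.    0.02 -0.01] dist 2 deg 0.2
```

```bash
python3 -m handwheel '[[0,0,0,0,0,0],[0,0,0,0,0,0],[0,0,0,0,0,0],[0,0,0,0,0,0],[0,0,0,0,0,0]]' -1; python3 -m handwheel '[[0,-0.1,0,0,0,0],[0,-0.2,0,0,0,0],[0,-0.4,0,0,0,0],[0,-0.7,0,0,0,0],[0,-1,0,0,0,0]]'
python3 - <<'E'
from h import *
s=cam('side');o=bot.get_obs();p=o['eef_pos'];print(p,o['ft_force'],o['grip_width'])
cv2.imwrite('pics/crop13.png',cv2.resize(s['color'][150:260,290:410,::-1],None,fx=5,fy=5,interpolation=cv2.INTER_CUBIC))
E
```

```text
clock: 16.4
eef_pos: [0.66, -0.1347, -0.0207]
tool_rot: [-0.692, 0.142, -0.144, 0.692]
ft_force: [0.9, 0.5, 4.5]
grip_width: 0.0394
clock: 17.02
eef_pos: [0.6593, -0.1345, 0.0039]
tool_rot: [0.692, -0.143, 0.143, -0.692]
ft_force: [-0.5, 1.4, -0.3]
grip_width: 0.0393
[ 0.6601624  -0.13468178  0.00530125] [0.25207038 0.08500014 0.79499661] 0.03922260973766436
```

View pics/crop13.png

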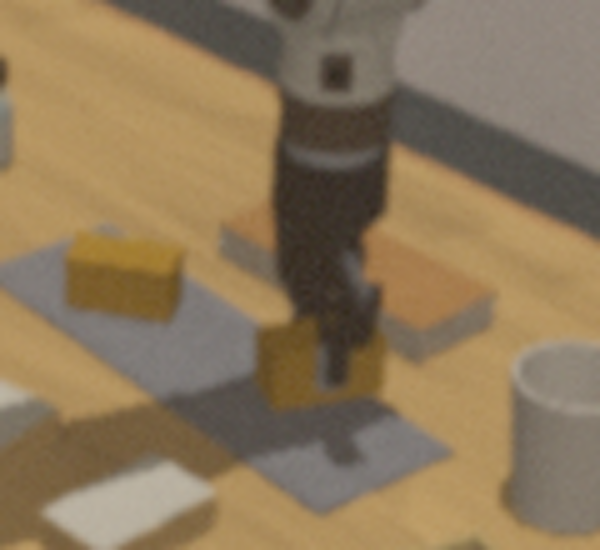

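Tin B is held (39 mm opening) and lifted, with the fingers about 5 mm past its middle. Carrying it to the far half of the box.

```bash
python3 -m handwheel '[[0,-0.6,0,0,0,0],[0,-1.4,0,0,0,0],[0,-2.4,0,0,0,0],[0,-3.4,0,0,0,0],[0,-4.4,0,0,0,0]]'; python3 go.py .512 -.392 .13 -15.2
```

```text
clock: 17.7
eef_pos: [0.6593, -0.1345, 0.1151]
tool_rot: [0.692, -0.143, 0.143, -0.692]
ft_force: [0.2, 0.1, -1.7]
grip_width: 0.0392
true [ 0.6592 -0.1345  0.1511] t 17.7 q [-0.2   0.63  0.39  1.34 -0.    0.21] p [ 0.6593 -0.1345  0.1151] F [ 0.2  0.1 -1.7] w 0.0392
row [ -1.33   0.84 -11.79] [-0.   -0.81  0.  ] dist 297 deg 8.1
```

```bash
python3 -m handwheel '[[-0.25,0,-2.2,0,-0.15,0],[-0.5,0,-4.5,0,-0.3,0],[-0.8,0.2,-6.8,0,-0.5,0],[-1.1,0.4,-9.1,0,-0.7,0],[-1.33,0.6,-11,0,-0.81,0]]';python3 -m handwheel '[[0,0.1,-0.5,0,0,0],[0,0.24,-0.79,0,0,0],[0,0.24,-0.79,0,0,0],[0,0.24,-0.79,0,0,0],[0,0.24,-0.79,0,0,0]]'; python3 go.py .512 -.392 .13 -15.2
python3 - <<'E'
from h import *
s=cam('side');c=cam('top')
save(s,'side3.png');save(c,'top3.png')
a=cv2.resize(s['color'][210:320,310:420,::-1],None,fx=5,fy=5,interpolation=cv2.INTER_CUBIC)
cv2.imwrite('pics/crop14.png',a)
E
```

```text
clock: 18.32
eef_pos: [0.5185, -0.3758, 0.0994]
tool_rot: [0.701, -0.094, 0.094, -0.701]
ft_force: [0.7, -0.2, -1.4]
grip_width: 0.0389
clock: 18.95
eef_pos: [0.5153, -0.3918, 0.0925]
tool_rot: [-0.701, 0.093, -0.093, 0.701]
ft_force: [0.8, 0.6, -1.3]
grip_width: 0.0391
true [ 0.5153 -0.3918  0.1285] t 18.95 q [-0.65  0.59  0.26  1.25  0.   -0.39] p [ 0.5153 -0.3918  0.0925] F [ 0.8  0.6 -1.3] w 0.0391
row [-0.12 -0.06 -0.04] [-0.    0.01  0.  ] dist 4 deg 0.1
```

View pics/crop14.png

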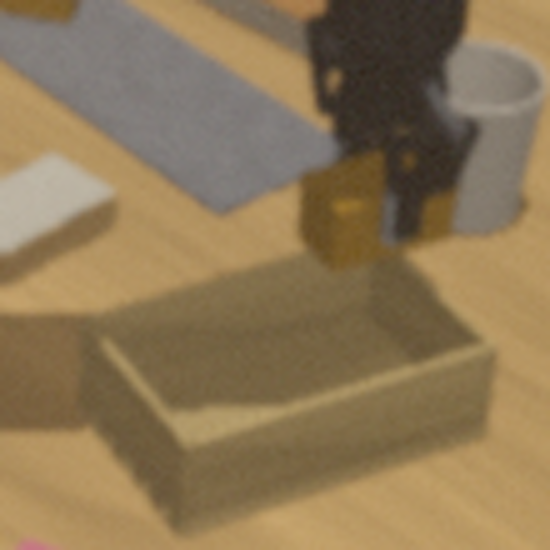

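View pics/top3.png

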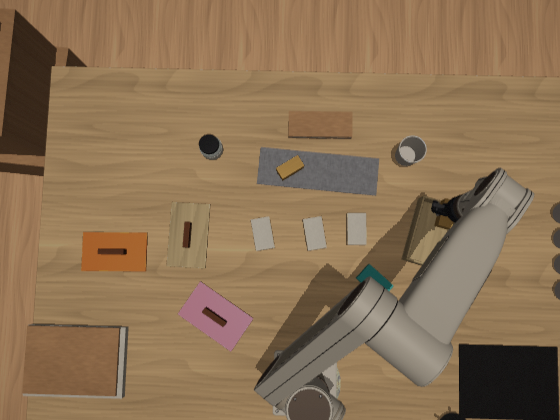

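Run:
```python
from h import *
s=cam('side');c=cam('top');o=bot.get_obs();M=R.from_quat(o['tool_rot']).as_matrix();p=np.array(o['eef_pos'])-.036*M[:,1]
print(M.round(2))
for k in(-.024,0,.024):
    q=p+k*M[:,2]-.004*M[:,1]; print(k,q,(proj(s,q)-[310,210])*5,proj(c,q))
print('tin bottom near corners',[((proj(s,p+M[:,0]*a-M[:,2]*.02-M[:,1]*-.011)-[310,210])*5).round() for a in(-.045,-.04,.04,.035)])
```

```text
[[ 0.97  0.    0.26]
 [-0.26 -0.    0.97]
 [ 0.   -1.   -0.  ]]
-0.024 [ 0.5085299  -0.4155645   0.13241852] [396.03252417 234.99064822] [452.60231327 215.87086775]
0 [ 0.51482125 -0.39240378  0.13241774] [371.97379445 211.76303045] [444.57362691 213.51286958]
0.024 [ 0.5211126  -0.36924306  0.13241697] [348.519224   189.11870118] [436.55425624 211.15760739]
tin bottom near corners [array([320., 274.]), array([328., 271.]), array([450., 235.]), array([442., 237.])]
```

The near finger tip projects at (396,235) and shows at (400,240), so there is no sideways bias to speak of. Lowering into the box.

```bash
python3 -m handwheel '[[-0.12,0.6,-0.04,0,0,0],[-0.12,1.3,-0.04,0,0,0],[-0.12,2,-0.04,0,0,0],[-0.12,2.8,-0.04,0,0,0],[-0.12,3.5,-0.04,0,0,0]]';python3 -m handwheel '[[0,0.3,0,0,0,0],[0,0.6,0,0,0,0],[0,0.78,0,0,0,0],[0,0.78,0,0,0,0],[0,0.78,0,0,0,0]]'; python3 go.py .512 -.392 .020 -15.2
```

```text
clock: 19.77
eef_pos: [0.5107, -0.3926, 0.0029]
tool_rot: [-0.701, 0.094, -0.093, 0.701]
ft_force: [0.6, 0.6, -0.9]
grip_width: 0.0392
clock: 20.4
eef_pos: [0.5117, -0.3933, -0.0141]
tool_rot: [0.701, -0.093, 0.094, -0.701]
ft_force: [-0.6, -1.0, -1.0]
grip_width: 0.0391
true [ 0.5117 -0.3933  0.0219] t 20.4 q [-0.66  0.67  0.12  1.02 -0.   -0.39] p [ 0.5117 -0.3933 -0.0141] F [-0.6 -1.  -1. ] w 0.0391
row [-0.    0.08  0.05] [ 0.   -0.    0.01] dist 2 deg 0.1
```

```bash
python3 -m handwheel '[[0,0.06,0.05,0,0,0],[0,0.06,0.05,0,0,0],[0,0.06,0.05,0,0,0],[0,0.06,0.05,0,0,0],[0,0.06,0.05,0,0,0]]' 0.25;python3 -m handwheel '[[0,0,0,0,0,0],[0,-0.3,0,0,0,0],[0,-1.2,0,0,0,0],[0,-2.4,0,0,0,0],[0,-4,0,0,0,0]]';  python3 go.py .6598 .0593 .12 -57.1
```

```text
clock: 21.02
eef_pos: [0.5117, -0.3918, -0.0162]
tool_rot: [0.701, -0.094, 0.094, -0.701]
ft_force: [-0.3, -0.5, -0.2]
grip_width: 0.0534
clock: 21.65
eef_pos: [0.511, -0.3913, 0.0842]
tool_rot: [-0.701, 0.094, -0.093, 0.701]
ft_force: [1.4, -0.9, -0.3]
grip_width: 0.0537
true [ 0.5111 -0.3914  0.1202] t 21.65 q [-0.65  0.59  0.24  1.23 -0.   -0.39] p [ 0.511  -0.3913  0.0842] F [ 1.4 -0.9 -0.3] w 0.0537
row [ 1.    0.02 18.96] [-0.    4.19 -0.01] dist 475 deg 41.9
```

```bash
python3 -m handwheel '[[0,-0.2,2.2,0,0.8,0],[0.3,-0.2,4.5,0,1.7,0],[0.5,-0.2,6.9,0,2.6,0],[0.7,-0.2,9.3,0,3.5,0],[1,-0.2,11.7,0,4.19,0]]' 1;  python3 go.py .6598 .0593 .12 -57.1
```

```text
clock: 22.28
eef_pos: [0.6134, -0.1144, 0.0897]
tool_rot: [-0.62, 0.339, -0.34, 0.62]
ft_force: [0.4, -0.6, 0.3]
grip_width: 0.0854
true [ 0.6133 -0.1144  0.1257] t 22.27 q [-0.18  0.54  0.18  1.21 -0.    0.82] p [ 0.6134 -0.1144  0.0897] F [ 0.4 -0.6  0.3] w 0.0854
row [-4.85  0.23  5.31] [-0.   -0.03  0.01] dist 180 deg 0.3
```

```bash
python3 -m handwheel '[[-1.2,0,1.3,0,0,0],[-2.4,0,2.6,0,0,0],[-3.6,0,3.9,0,0,0],[-4.6,0.1,5,0,0,0],[-4.85,0.23,5.31,0,-0.03,0]]';python3 -m handwheel '[[0,0.8,0,0,0,0],[0,1.8,0,0,0,0],[0,2.8,0,0,0,0],[0,3.6,0,0,0,0],[0,3.6,0,0,0,0]]';  python3 go.py .6598 .0593 .014 -57.1
```

```text
clock: 22.9
eef_pos: [0.659, 0.0604, 0.0836]
tool_rot: [-0.622, 0.335, -0.336, 0.623]
ft_force: [-0.6, -0.3, -0.3]
grip_width: 0.0856
clock: 23.52
eef_pos: [0.6564, 0.0565, -0.0088]
tool_rot: [0.623, -0.338, 0.336, -0.621]
ft_force: [0.1, -0.4, 0.4]
grip_width: 0.0854
true [0.6566 0.0566 0.0272] t 23.52 q [ 0.09  0.7   0.18  1.06 -0.    1.08] p [ 0.6564  0.0565 -0.0088] F [ 0.1 -0.4  0.4] w 0.0854
row [-0.02  0.53  0.18] [ 0.02  0.02 -0.01] dist 14 deg 0.3
```

```bash
python3 -m handwheel '[[0,0.3,0.1,0,0,0],[0,0.5,0.1,0,0,0],[0,0.5,0.1,0,0,0],[0,0.5,0.1,0,0,0],[0,0.5,0.1,0,0,0]]';  python3 go.py .6598 .0593 .014 -57.1; python3 -m handwheel '[[0,0,0,0,0,0],[0,0,0,0,0,0],[0,0,0,0,0,0],[0,0,0,0,0,0],[0,0,0,0,0,0]]' -1; python3 -m handwheel '[[0,0,0,0,0,0],[0,-0.4,0,0,0,0],[0,-1.4,0,0,0,0],[0,-2.6,0,0,0,0],[0,-4.2,0,0,0,0]]'; python3 go.py .424 -.368 .13 -15.2
```

```text
clock: 24.15
eef_pos: [0.6608, 0.0592, -0.019]
tool_rot: [-0.622, 0.336, -0.337, 0.622]
ft_force: [-1.0, -0.0, -0.1]
grip_width: 0.0854
true [0.6608 0.0592 0.017 ] t 24.15 q [ 0.09  0.71  0.18  1.04 -0.    1.08] p [ 0.6608  0.0592 -0.019 ] F [-1.  -0.  -0.1] w 0.0854
row [-0.03  0.12 -0.03] [-0.    0.03  0.  ] dist 3 deg 0.3
clock: 24.78
eef_pos: [0.6609, 0.0591, -0.0192]
tool_rot: [-0.622, 0.336, -0.337, 0.622]
ft_force: [0.1, -0.3, 2.4]
grip_width: 0.0392
clock: 25.4
eef_pos: [0.659, 0.0589, 0.0853]
tool_rot: [0.623, -0.338, 0.335, -0.621]
ft_force: [0.3, -0.6, -0.6]
grip_width: 0.0395
true [0.6591 0.059  0.1213] t 25.4 q [ 0.09  0.63  0.31  1.26 -0.    1.08] p [0.659  0.0589 0.0853] F [ 0.3 -0.6 -0.6] w 0.0395
row [  9.15  -0.31 -17.21] [ 0.01 -4.16 -0.02] dist 487 deg 41.6
```

```bash
python3 -m handwheel '[[1,-0.3,-1.9,0,-0.8,0],[2.1,-0.5,-4,0,-1.6,0],[3.2,-0.5,-6.1,0,-2.4,0],[4.3,-0.5,-8.2,0,-3.3,0],[5.4,-0.5,-10.3,0,-4.16,0]]';  python3 go.py .424 -.368 .13 -15.2
```

```text
clock: 26.02
eef_pos: [0.5174, -0.1961, 0.0983]
tool_rot: [0.701, -0.092, 0.092, -0.701]
ft_force: [0.5, -1.0, -1.6]
grip_width: 0.0392
true [ 0.5174 -0.1961  0.1343] t 26.02 q [-0.36  0.4  -0.02  1.14 -0.   -0.1 ] p [ 0.5174 -0.1961  0.0983] F [ 0.5 -1.  -1.6] w 0.0392
row [-1.84  0.17 -7.61] [ 0.    0.03 -0.  ] dist 196 deg 0.3
```

```bash
python3 -m handwheel '[[-0.4,0,-1.9,0,0,0],[-0.9,0,-3.8,0,0,0],[-1.4,0,-5.7,0,0,0],[-1.84,0.1,-7.3,0,0,0],[-1.84,0.17,-7.61,0,0,0]]'; python3 -m handwheel '[[0,0,0,0,0,0],[0,0,0,0,0,0],[0,0,0,0,0,0],[0,0,0,0,0,0],[0,0,0,0,0,0]]'; python3 go.py .424 -.368 .023 -15.2
python3 - <<'E'
from h import *
s=cam('side')
cv2.imwrite('pics/crop15.png',cv2.resize(s['color'][210:320,310:420,::-1],None,fx=5,fy=5,interpolation=cv2.INTER_CUBIC))
E
```

```text
clock: 26.65
eef_pos: [0.4225, -0.3681, 0.0938]
tool_rot: [-0.701, 0.095, -0.095, 0.701]
ft_force: [0.4, 1.2, -1.1]
grip_width: 0.0391
clock: 27.28
eef_pos: [0.4247, -0.3658, 0.0939]
tool_rot: [0.701, -0.093, 0.094, -0.701]
ft_force: [-0.3, -0.5, -0.9]
grip_width: 0.0392
true [ 0.4247 -0.3658  0.1299] t 27.27 q [-0.71  0.42 -0.01  1.14  0.   -0.45] p [ 0.4247 -0.3658  0.0939] F [-0.3 -0.5 -0.9] w 0.0392
row [-0.    4.27 -0.09] [0. 0. 0.] dist 107 deg 0.0
```

View pics/crop15.png

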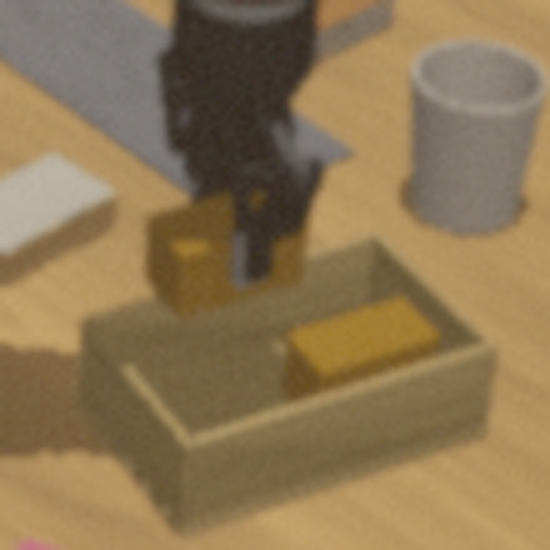

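Tin B lies flat in the far half of the box. Lowering tin A into the near half.

```bash
python3 -m handwheel '[[-0.12,0.7,-0.09,0,0,0],[-0.12,1.5,-0.09,0,0,0],[-0.12,2.3,-0.09,0,0,0],[-0.12,3,-0.09,0,0,0],[-0.12,3.5,-0.09,0,0,0]]';python3 -m handwheel '[[0,0.3,0,0,0,0],[0,0.55,0,0,0,0],[0,0.75,0,0,0,0],[0,0.75,0,0,0,0],[0,0.75,0,0,0,0]]'; python3 go.py .424 -.368 .020 -15.2
```

```text
clock: 27.95
eef_pos: [0.4206, -0.3674, 0.0054]
tool_rot: [-0.701, 0.094, -0.094, 0.701]
ft_force: [0.0, 0.2, -2.1]
grip_width: 0.039
clock: 28.58
eef_pos: [0.4211, -0.3678, -0.0121]
tool_rot: [0.701, -0.094, 0.094, -0.701]
ft_force: [-0.7, 0.0, -0.7]
grip_width: 0.0394
true [ 0.4211 -0.3678  0.0239] t 28.57 q [-0.72  0.53 -0.15  0.9  -0.   -0.45] p [ 0.4211 -0.3678 -0.0121] F [-0.7  0.  -0.7] w 0.0394
row [0.11 0.16 0.02] [ 0. -0.  0.] dist 5 deg 0.1
```

```bash
python3 -m handwheel '[[0.06,0.13,0,0,0,0],[0.06,0.13,0,0,0,0],[0.06,0.13,0,0,0,0],[0.06,0.13,0,0,0,0],[0.06,0.13,0,0,0,0]]'; python3 -m handwheel '[[0,0,0,0,0,0],[0,0,0,0,0,0],[0,0,0,0,0,0],[0,0,0,0,0,0],[0,0,0,0,0,0]]' 0.25; python3 -m handwheel '[[0,-0.2,0,0,0,0],[0,-0.6,0,0,0,0],[0,-1.6,0,0,0,0],[0,-2.8,0,0,0,0],[0,-4.4,0,0,0,0]]'
python3 - <<'E'
from m import *
c=cam('top');s=cam('side');save(c,'top4.png')
cv2.imwrite('pics/crop16.png',cv2.resize(s['color'][150:320,230:420,::-1],None,fx=4,fy=3.5,interpolation=cv2.INTER_CUBIC))
for k,z,lo,hi,roi in [('white',.028,200,1500,(230,200,390,260)),('mat',.003,1000,9000,(240,130,400,210)),('dark',.042,40,400,(165,200,212,270))]:
    for b in blobs(mask(c,k),lo,hi,roi): print(k,rect(c,b,z))
for b in blobs(mask(s,'white'),100,1500,(230,190,340,270)): print('side',rect(s,b,.028))
E
```

```text
clock: 29.2
eef_pos: [0.4223, -0.368, -0.0157]
tool_rot: [0.701, -0.094, 0.094, -0.701]
ft_force: [0.3, -0.1, -1.6]
grip_width: 0.0391
clock: 29.82
eef_pos: [0.4224, -0.368, -0.0157]
tool_rot: [0.701, -0.094, 0.094, -0.701]
ft_force: [0.2, -0.5, 0.8]
grip_width: 0.0535
clock: 30.45
eef_pos: [0.4218, -0.3676, 0.0953]
tool_rot: [-0.701, 0.094, -0.093, 0.701]
ft_force: [-0.1, -0.2, -0.6]
grip_width: 0.0531
white [314.2 233.  454.9 -21.7  93.9  56.1  10.5]
white [262.1 233.1 450.1 139.4  93.8  56.   11.2]
white [ 356.5  228.4  473.8 -151.9   93.5   52.7    0.7]
mat [317.5 170.8 654.8 -29.7 380.1 119.7  85.6]
dark [186.5 234.2 441.2 371.4  74.8  19.8  -2.8]
side [ 315.3  250.1  473.2 -152.1   89.9   49.7    1.4]
side [285.4 234.4 455.3 -22.2  86.9  48.3   9.7]
side [255.  215.5 450.  137.6  86.1  46.1  12. ]
```

View pics/crop16.png

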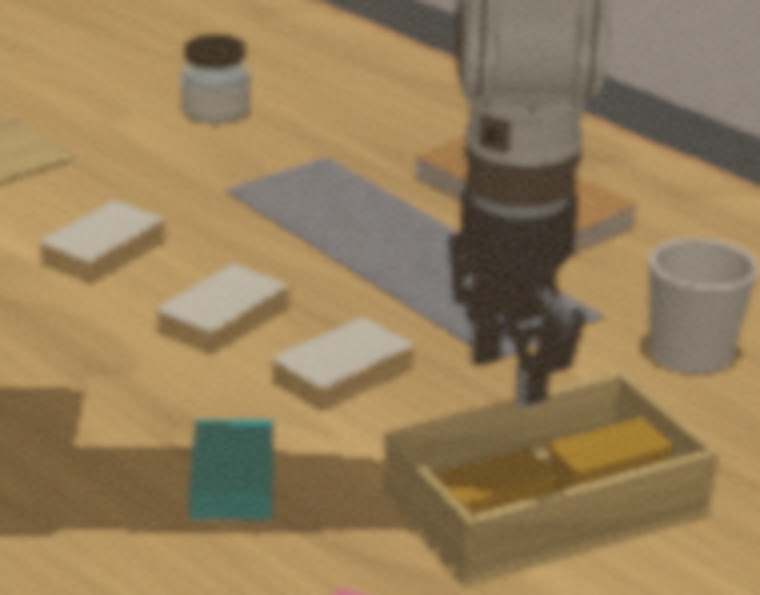

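View pics/top4.png

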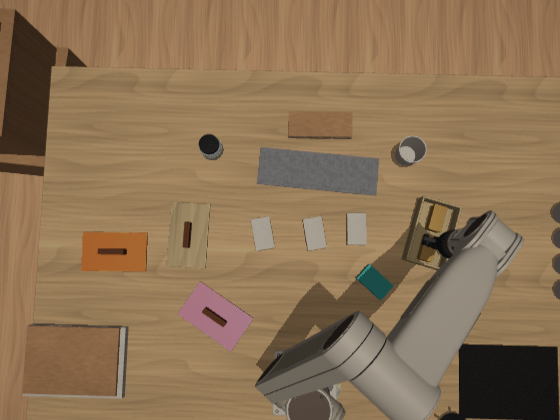

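Both tins are in the box, the mat is empty, and the two views agree on all three panels. Starting with panel 3.

```bash
cat > pan.py <<'E'
import sys
from go import *
def tf(yaw,t): return frame(yaw)@R.from_euler('z',-t,degrees=True).as_matrix()
TL=-20.
MC=np.array([.6548,-.0298]); MA=85.6
def lie(cx,cy,yaw,up=0,t=TL,g=.022,gz=.024):
    a=np.radians(yaw); M=tf(yaw,t); G=np.array([cx+g*np.cos(a),cy+g*np.sin(a),gz+up]); return G+.025*M[:,1],M
def slot(s,up=0):
    a=np.radians(MA); C=np.array([*(MC+s*np.array([np.cos(a),np.sin(a)])),.053+up]); return C
def stand(C,r,t=90+TL):
    M=tf(MA-90,t); return C-M@r,M
if __name__=='__main__':
    st(); k=sys.argv[1]; v=[float(x) for x in sys.argv[2:]]
    if k=='lie':
        p,M=lie(*v); print('goal',p.round(4)); row(p,M,False)
    else:  # stand slot up  gripz_dev : r from nominal grasp
        pl,Ml=lie(0,0,0); r=Ml.T@(np.array([0,0,.014])-pl)
        p,M=stand(slot(v[0],v[1]),r,*(v[2:])); print('r',r.round(4),'goal',p.round(4)); row(p,M,False)
E
python3 pan.py lie .4736 -.152 1.0 .09
```

```text
true [ 0.4251 -0.3704  0.1362] t 30.55 q [-0.72  0.41 -0.    1.14  0.   -0.45] p [ 0.4254 -0.3707  0.1002] F [ 0.2 -0.6  1.1] w 0.0536
goal [ 0.487  -0.1518  0.0905]
row [-0.41  1.7   8.97] [-0.25 -1.61  2.04] dist 228 deg 26.1
```

```bash
python3 -m handwheel '[[0,-0.3,1.8,0,-0.3,0.4],[0,-0.3,3.8,-0.1,-0.7,0.9],[-0.2,0.3,5.8,-0.2,-1.1,1.3],[-0.3,1,7.6,-0.2,-1.4,1.7],[-0.41,1.7,8.97,-0.25,-1.61,2.04]]' 1; python3 -m handwheel '[[0,0,0,0,0,0],[0,0,0,0,0,0],[0,0,0,0,0,0],[0,0,0,0,0,0],[0,0,0,0,0,0]]'; python3 pan.py lie .4736 -.152 1.0 .0
python3 - <<'E'
from h import *
s=cam('side');c=cam('top')
o=bot.get_obs();M=R.from_quat(o['tool_rot']).as_matrix();p=np.array(o['eef_pos'])-.036*M[:,1]
for k in(-.045,.045):
    q=p+k*M[:,2]-.013*M[:,1]; print(((proj(s,q)-[260,170])*5).round(),((proj(c,q)-[320,180])*5).round())
a=cv2.resize(s['color'][170:280,260:360,::-1],None,fx=5,fy=5,interpolation=cv2.INTER_CUBIC)
b=cv2.resize(c['color'][180:290,320:380,::-1],None,fx=5,fy=5,interpolation=cv2.INTER_CUBIC)
cv2.imwrite('pics/crop17.png',np.hstack([a,b]))
E
```

```text
clock: 31.18
eef_pos: [0.4721, -0.1473, 0.0515]
tool_rot: [-0.695, 0.119, 0.133, 0.697]
ft_force: [0.5, 0.3, -0.9]
grip_width: 0.0853
clock: 31.8
eef_pos: [0.4714, -0.1497, 0.0524]
tool_rot: [-0.694, 0.12, 0.131, 0.697]
ft_force: [-0.1, -0.0, -1.1]
grip_width: 0.0854
true [ 0.4839 -0.1497  0.0861] t 31.8 q [-0.25  0.63  0.16  1.44 -0.09 -0.25] p [ 0.4714 -0.1497  0.0524] F [-0.1 -0.  -1.1] w 0.0854
goal [ 0.487  -0.1518  0.0005]
row [ 1.32  3.17 -0.12] [-0.04  0.   -0.04] dist 86 deg 0.6
[344. 328.] [271. 208.]
[245. 267.] [119. 206.]
```

View pics/crop17.png

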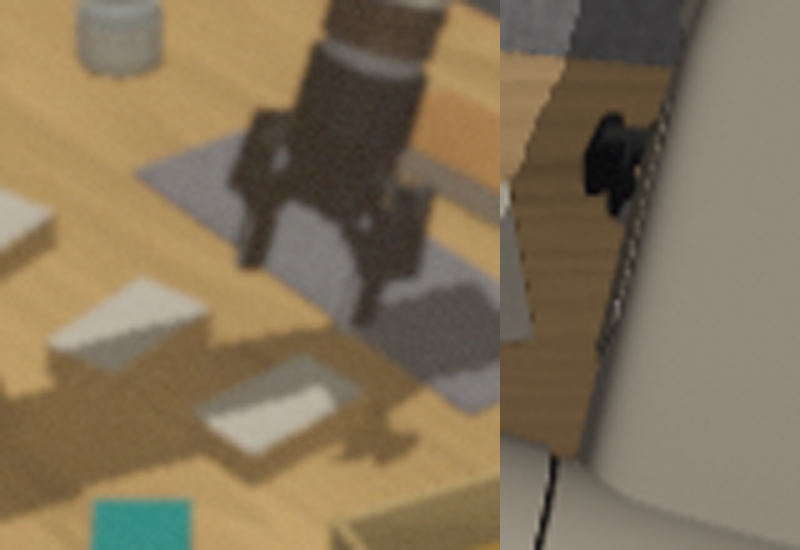

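```bash
python3 -m handwheel '[[0.3,0.7,-0.12,0,0,0],[0.6,1.4,-0.12,0,0,0],[0.9,2.1,-0.12,0,0,0],[1.1,2.6,-0.12,0,0,0],[1.2,2.85,-0.12,0,0,0]]'; python3 -m handwheel '[[0,0,0,0,0,0],[0,0,0,0,0,0],[0,0,0,0,0,0],[0,0,0,0,0,0],[0,0,0,0,0,0]]'; python3 pan.py lie .4736 -.152 1.0 .0
python3 - <<'E'
from h import *
s=cam('side')
cv2.imwrite('pics/crop18.png',cv2.resize(s['color'][170:280,260:360,::-1],None,fx=5,fy=5,interpolation=cv2.INTER_CUBIC))
E
```

```text
clock: 32.52
eef_pos: [0.4739, -0.1511, -0.0269]
tool_rot: [-0.694, 0.12, 0.133, 0.697]
ft_force: [-0.7, 0.5, -0.1]
grip_width: 0.0856
clock: 33.15
eef_pos: [0.4748, -0.1514, -0.0252]
tool_rot: [-0.694, 0.119, 0.132, 0.697]
ft_force: [-0.0, 0.6, -0.1]
grip_width: 0.0856
true [ 0.4874 -0.1514  0.0085] t 33.15 q [-0.25  0.72  0.09  1.29 -0.09 -0.25] p [ 0.4748 -0.1514 -0.0252] F [-0.   0.6 -0.1] w 0.0856
goal [ 0.487  -0.1518  0.0005]
row [ 0.11  0.3  -0.02] [-0.04  0.01 -0.05] dist 8 deg 0.6
```

View pics/crop18.png

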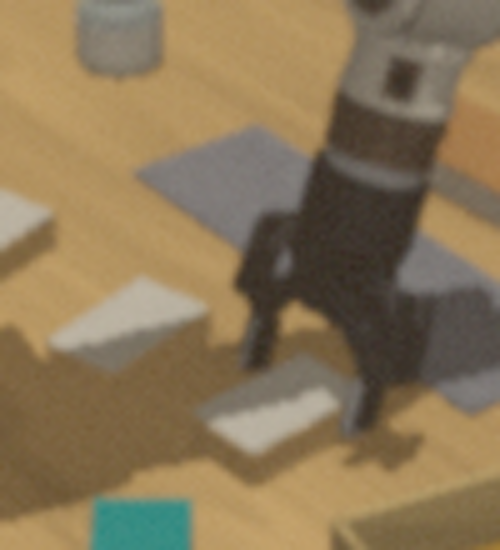

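```bash
python3 -m handwheel '[[0.05,0.1,0,0,0,0],[0.1,0.23,0,0,0,0],[0.1,0.23,0,0,0,0],[0.1,0.23,0,0,0,0],[0.1,0.23,0,0,0,0]]'; python3 -m handwheel '[[0,0,0,0,0,0],[0,0,0,0,0,0],[0,0,0,0,0,0],[0,0,0,0,0,0],[0,0,0,0,0,0]]' -1;  python3 pan.py lie .4736 -.152 1.0 .0; python3 -m handwheel '[[-0.1,-0.3,0,0,0,0],[-0.4,-1,0,0,0,0],[-0.7,-2,0,0,0,0],[-1.1,-3,0,0,0,0],[-1.4,-3.8,0,0,0,0]]'; python3 pan.py stand -.115 .06
```

```text
clock: 33.83
eef_pos: [0.475, -0.1513, -0.0317]
tool_rot: [-0.694, 0.119, 0.132, 0.697]
ft_force: [-0.3, 0.2, 0.2]
grip_width: 0.0855
clock: 34.45
eef_pos: [0.4755, -0.1514, -0.0314]
tool_rot: [-0.695, 0.119, 0.132, 0.697]
ft_force: [2.6, -0.6, 5.2]
grip_width: 0.0589
true [ 0.4881 -0.1515  0.0024] t 34.45 q [-0.25  0.73  0.09  1.28 -0.09 -0.25] p [ 0.4755 -0.1514 -0.0314] F [ 2.6 -0.6  5.2] w 0.0589
goal [ 0.487  -0.1518  0.0005]
row [-0.    0.09 -0.02] [-0.04  0.01 -0.04] dist 2 deg 0.6
clock: 35.08
eef_pos: [0.4755, -0.1521, 0.0716]
tool_rot: [-0.695, 0.119, 0.132, 0.697]
ft_force: [0.1, -0.2, -2.1]
grip_width: 0.0591
true [ 0.4881 -0.1521  0.1054] t 35.08 q [-0.25  0.62  0.2   1.49 -0.09 -0.25] p [ 0.4755 -0.1521  0.0716] F [ 0.1 -0.2 -2.1] w 0.0591
r [-0.0173 -0.0081  0.    ] goal [ 0.6594 -0.1455  0.1264]
row [ 7.57 -4.63  0.03] [-0.29  0.52 -9.04] dist 222 deg 90.6
```

```bash
python3 -m handwheel '[[0.5,-0.9,0,0,0.1,-0.9],[1.2,-1.8,0,-0.1,0.1,-1.8],[2,-2.7,0,-0.1,0.2,-2.8],[2.8,-3.3,0,-0.1,0.2,-3.7],[3.7,-3.7,0,-0.15,0.26,-4.6]]';python3 pan.py stand -.115 .06
```

```text
clock: 35.7
eef_pos: [0.5954, -0.1509, 0.1269]
tool_rot: [0.697, 0.15, 0.168, -0.68]
ft_force: [0.8, 0.3, -2.3]
grip_width: 0.0585
true [ 0.5796 -0.1499  0.1592] t 35.7 q [-0.31  0.18 -0.38  0.57  0.1  -0.26] p [ 0.5954 -0.1509  0.1269] F [ 0.8  0.3 -2.3] w 0.0585
r [-0.0173 -0.0081  0.    ] goal [ 0.6594 -0.1455  0.1264]
row [3.29 2.17 0.24] [-0.14  0.26 -4.4 ] dist 99 deg 44.1
```

```bash
python3 -m handwheel '[[0.4,0.2,0,0,0.1,-0.9],[1,0.6,0,-0.1,0.1,-1.8],[1.8,1.1,0.1,-0.1,0.2,-2.7],[2.5,1.6,0.2,-0.1,0.2,-3.6],[3.29,2.17,0.24,-0.14,0.26,-4.4]]'; python3 -m handwheel '[[0,0,0,0,0,0],[0,0,0,0,0,0],[0,0,0,0,0,0],[0,0,0,0,0,0],[0,0,0,0,0,0]]';python3 pan.py stand -.115 .0
python3 - <<'E'
from h import *
s=cam('side');c=cam('top');save(c,'top5.png')
o=bot.get_obs();M=R.from_quat(o['tool_rot']).as_matrix();p=np.array(o['eef_pos'])-.036*M[:,1]
for k in(-.03,.03):
    q=p+k*M[:,2]-.006*M[:,1]; print(((proj(s,q)-[290,130])*5).round(),((proj(c,q)-[290,110])*5).round())
a=cv2.resize(s['color'][130:240,290:390,::-1],None,fx=5,fy=5,interpolation=cv2.INTER_CUBIC)
b=cv2.resize(c['color'][110:220,320:380,::-1],None,fx=5,fy=5,interpolation=cv2.INTER_CUBIC)
cv2.imwrite('pics/crop19.png',np.hstack([a,b]))
E
```

```text
clock: 36.33
eef_pos: [0.6825, -0.1501, 0.1102]
tool_rot: [0.62, 0.345, 0.387, -0.59]
ft_force: [0.8, -0.2, -1.6]
grip_width: 0.0593
clock: 36.95
eef_pos: [0.683, -0.1501, 0.1108]
tool_rot: [0.62, 0.344, 0.386, -0.59]
ft_force: [-0.5, 0.7, -0.1]
grip_width: 0.0591
true [ 0.6513 -0.1477  0.1275] t 36.95 q [-0.32  0.42 -0.88 -0.8   0.22 -0.12] p [ 0.683  -0.1501  0.1108] F [-0.5  0.7 -0.1] w 0.0591
r [-0.0173 -0.0081  0.    ] goal [ 0.6594 -0.1455  0.0664]
row [-1.82  1.41  0.12] [-0.01  0.04 -0.78] dist 58 deg 7.8
[353. 387.] [402. 291.]
[291. 349.] [300. 281.]
```

View pics/crop19.png

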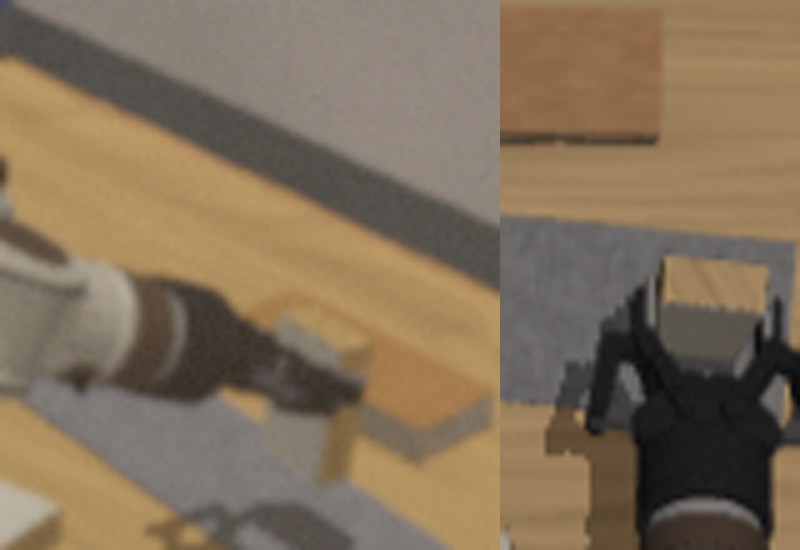

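The panel is upright and the tilted tips project where they show, which confirms the offset runs along the tool axis. Finishing the turn and lowering.

```bash
python3 pan.py stand -.115 .02; python3 -m handwheel '[[-0.3,0.2,0.1,0,0,-0.2],[-0.7,0.4,0.1,0,0,-0.4],[-1,0.6,0.1,0,0,-0.6],[-1.2,0.7,0.1,0,0,-0.78],[-1.4,0.8,0.12,0,0.04,-0.78]]'; python3 -m handwheel '[[0,0,0,0,0,0],[0,0,0,0,0,0],[0,0,0,0,0,0],[0,0,0,0,0,0],[0,0,0,0,0,0]]'; python3 pan.py stand -.115 0
python3 - <<'E'
from h import *
s=cam('side');c=cam('top')
a=cv2.resize(s['color'][130:240,290:390,::-1],None,fx=5,fy=5,interpolation=cv2.INTER_CUBIC)
b=cv2.resize(c['color'][110:220,320:380,::-1],None,fx=5,fy=5,interpolation=cv2.INTER_CUBIC)
cv2.imwrite('pics/crop20.png',np.hstack([a,b]))
E
```

```text
true [ 0.651  -0.1476  0.1267] t 37.05 q [-0.32  0.42 -0.88 -0.8   0.22 -0.12] p [ 0.6828 -0.15    0.1099] F [ 0.5  0.8 -0.6] w 0.0585
r [-0.0173 -0.0081  0.    ] goal [ 0.6594 -0.1455  0.0864]
row [-1.07  1.03  0.11] [-0.01  0.04 -0.78] dist 37 deg 7.9
clock: 37.67
eef_pos: [0.6836, -0.1472, 0.0669]
tool_rot: [0.594, 0.382, 0.426, -0.565]
ft_force: [-0.1, 0.4, -1.2]
grip_width: 0.0589
clock: 38.3
eef_pos: [0.6843, -0.1473, 0.0692]
tool_rot: [0.594, 0.383, 0.427, -0.564]
ft_force: [0.3, -0.2, -0.9]
grip_width: 0.0591
true [ 0.6505 -0.1448  0.0816] t 38.3 q [-0.33  0.72 -0.96 -1.32  0.24 -0.09] p [ 0.6843 -0.1473  0.0692] F [ 0.3 -0.2 -0.9] w 0.0591
r [-0.0173 -0.0081  0.    ] goal [ 0.6594 -0.1455  0.0664]
row [-0.44  0.54 -0.01] [-0.01  0.   -0.01] dist 18 deg 0.1
```

View pics/crop20.png

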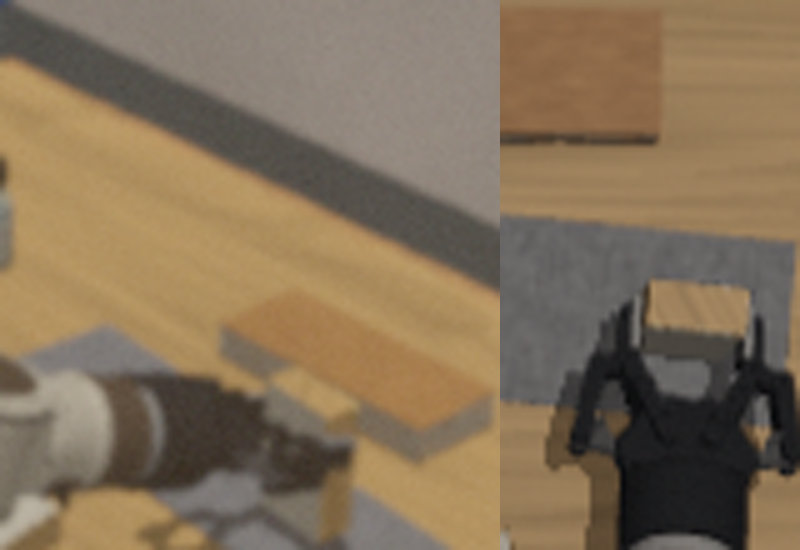

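```bash
python3 - <<'E'
from pan import *
c=cam('top')
W=np.array([onz(c,np.array(p)/5-.5+[320,110],.118) for p in [(150,282),(252,290),(245,335),(143,330)]])
print(W.round(4),W.mean(0),slot(-.115))
E
python3 -m handwheel '[[-0.1,0.1,0,0,0,0],[-0.2,0.3,0,0,0,0],[-0.3,0.4,0,0,0,0],[-0.35,0.5,0,0,0,0],[-0.35,0.5,0,0,0,0]]'; python3 pan.py stand -.115 0
```

```text
[[ 0.6509 -0.1171  0.118 ]
 [ 0.6475 -0.1773  0.118 ]
 [ 0.6205 -0.1735  0.118 ]
 [ 0.6221 -0.1133  0.118 ]] [ 0.63525369 -0.14529104  0.118     ] [ 0.64597731 -0.14446107  0.053     ]
clock: 39.08
eef_pos: [0.6929, -0.1478, 0.0559]
tool_rot: [0.594, 0.383, 0.427, -0.564]
ft_force: [-0.5, 1.4, -0.7]
grip_width: 0.0589
true [ 0.6592 -0.1453  0.0682] t 39.08 q [-0.32  0.76 -0.93 -1.33  0.23 -0.09] p [ 0.6929 -0.1478  0.0559] F [-0.5  1.4 -0.7] w 0.0589
r [-0.0173 -0.0081  0.    ] goal [ 0.6594 -0.1455  0.0664]
row [-0.06  0.03 -0.01] [-0.01  0.   -0.01] dist 2 deg 0.2
```

```bash
python3 -m handwheel '[[-0.04,0.02,0,0,0,0],[-0.08,0.03,0,0,0,0],[-0.1,0.04,0,0,0,0],[-0.1,0.04,0,0,0,0],[-0.1,0.04,0,0,0,0]]'; python3 -m handwheel '[[-0.02,0.01,0,0,0,0],[-0.04,0.02,0,0,0,0],[-0.06,0.02,0,0,0,0],[-0.06,0.02,0,0,0,0],[-0.06,0.02,0,0,0,0]]'; python3 pan.py stand -.115 0
python3 - <<'E'
from h import *
s=cam('side');c=cam('top')
a=cv2.resize(s['color'][150:260,290:390,::-1],None,fx=5,fy=5,interpolation=cv2.INTER_CUBIC)
b=cv2.resize(c['color'][110:220,320:380,::-1],None,fx=5,fy=5,interpolation=cv2.INTER_CUBIC)
cv2.imwrite('pics/crop21.png',np.hstack([a,b]))
E
```

```text
clock: 39.7
eef_pos: [0.6934, -0.1479, 0.055]
tool_rot: [0.594, 0.384, 0.427, -0.564]
ft_force: [-2.0, 0.5, 5.6]
grip_width: 0.0589
clock: 40.33
eef_pos: [0.6939, -0.148, 0.0551]
tool_rot: [0.593, 0.385, 0.428, -0.563]
ft_force: [-4.4, 2.4, 8.9]
grip_width: 0.0588
true [ 0.6601 -0.1455  0.0673] t 40.33 q [-0.32  0.77 -0.93 -1.35  0.23 -0.09] p [ 0.6939 -0.148   0.0551] F [-4.4  2.4  8.9] w 0.0588
r [-0.0173 -0.0081  0.    ] goal [ 0.6594 -0.1455  0.0664]
row [-0.05 -0.01 -0.01] [-0.01  0.01  0.02] dist 1 deg 0.3
```

View pics/crop21.png

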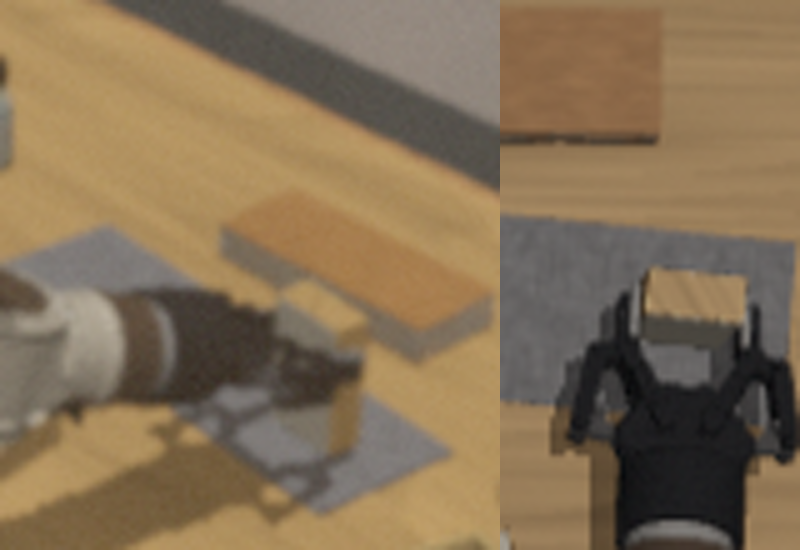

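Contact (9 N) with the panel upright. Releasing, then backing out along the tool axis.

```bash
python3 -m handwheel '[[0.05,-0.02,0,0,0,0],[0.05,-0.02,0,0,0,0],[0.05,-0.02,0,0,0,0],[0.05,-0.02,0,0,0,0],[0.05,-0.02,0,0,0,0]]'; python3 -m handwheel '[[0,0,0,0,0,0],[0,0,0,0,0,0],[0,0,0,0,0,0],[0,0,0,0,0,0],[0,0,0,0,0,0]]' 0.7;  python3 -m handwheel '[[0,-0.3,0,0,0,0],[0,-0.8,0,0,0,0],[0,-1.5,0,0,0,0],[0,-2.5,0,0,0,0],[0,-4,0,0,0,0]]'
python3 - <<'E'
from m import *
s=cam('side');c=cam('top');save(c,'top6.png')
a=cv2.resize(s['color'][150:260,290:390,::-1],None,fx=5,fy=5,interpolation=cv2.INTER_CUBIC)
b=cv2.resize(c['color'][110:220,320:380,::-1],None,fx=5,fy=5,interpolation=cv2.INTER_CUBIC)
cv2.imwrite('pics/crop22.png',np.hstack([a,b]))
for b in blobs(mask(c,'white'),200,1500,(230,200,390,260)): print(rect(c,b,.028))
for b in blobs(mask(s,'white'),100,1500,(230,190,340,270)): print('side',rect(s,b,.028))
E
```

```text
clock: 41.05
eef_pos: [0.6937, -0.148, 0.055]
tool_rot: [0.594, 0.384, 0.427, -0.563]
ft_force: [-1.4, 1.1, 6.5]
grip_width: 0.0588
clock: 41.68
eef_pos: [0.6927, -0.1479, 0.0531]
tool_rot: [0.594, 0.383, 0.427, -0.564]
ft_force: [-0.2, -0.2, -0.6]
grip_width: 0.0727
clock: 42.3
eef_pos: [0.6256, -0.1521, 0.0873]
tool_rot: [0.594, 0.381, 0.421, -0.57]
ft_force: [0.7, 0.5, 0.2]
grip_width: 0.0727
[314.2 233.  455.  -21.9  94.2  56.1  10.7]
[251.9 222.5 482.3 172.3  94.2  56.1  11.3]
side [285.6 235.5 455.3 -22.7  87.   49.8   9.6]
```

View pics/crop22.png

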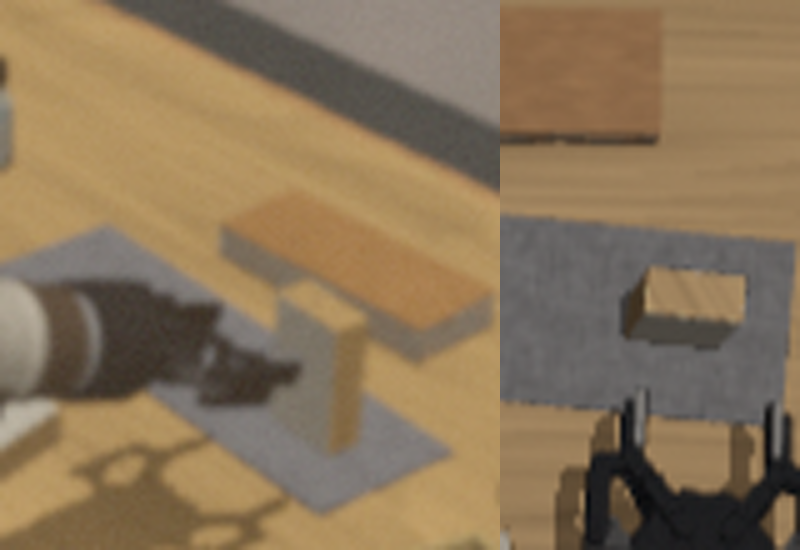

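Panel 3 stands on the mat, top face at about (697,293) in the crop, square to the mat edge. Panel 1 has been knocked to (0.482, 0.172). Next is panel 2.

```bash
python3 pan.py lie .4552 -.0220 10.4 .10
```

```text
true [ 0.5923 -0.1515  0.1025] t 42.4 q [-0.41  0.65 -1.09 -1.36  0.31 -0.12] p [ 0.626  -0.1538  0.0899] F [-1.   0.4 -0.6] w 0.0727
goal [ 0.4684 -0.0196  0.1005]
row [-3.39 -6.35  4.8 ] [ 0.65 -1.45  8.89] dist 216 deg 90.3
```

```bash
python3 -m handwheel '[[1,-0.4,0.2,0.1,-0.2,0.9],[1.8,-1,0.7,0.2,-0.4,1.8],[1.8,-2,1.2,0.2,-0.5,2.7],[1.2,-3,1.8,0.3,-0.6,3.6],[0.5,-4,2.4,0.3,-0.7,4.4]]' 1; python3 pan.py lie .4552 -.0220 10.4 .10
```

```text
clock: 43.02
eef_pos: [0.5642, -0.0983, 0.1321]
tool_rot: [0.67, 0.264, 0.253, -0.646]
ft_force: [0.6, 0.1, -0.3]
grip_width: 0.0855
true [ 0.5397 -0.0974  0.1585] t 43.02 q [-0.26  0.   -0.81  0.03  0.15 -0.22] p [ 0.5642 -0.0983  0.1321] F [ 0.6  0.1 -0.3] w 0.0855
goal [ 0.4684 -0.0196  0.1005]
row [-4.86 -1.1   3.16] [ 0.43 -1.02  6.25] dist 148 deg 63.4
```

```bash
python3 -m handwheel '[[-0.6,-0.6,0.6,0.1,-0.2,1],[-1.5,-1,1.2,0.2,-0.4,2],[-2.5,-1.2,1.9,0.2,-0.5,3],[-3.4,-1.2,2.5,0.3,-0.7,4],[-4,-1.1,3,0.35,-0.8,5]]'; python3 pan.py lie .4552 -.0220 10.4 .06
```

```text
clock: 43.65
eef_pos: [0.4732, -0.0251, 0.0807]
tool_rot: [0.715, 0.006, -0.098, -0.692]
ft_force: [1.3, -1.3, 0.4]
grip_width: 0.0854
true [ 0.4778 -0.0237  0.1164] t 43.65 q [-0.02  0.38 -0.12  1.2  -0.04 -0.17] p [ 0.4732 -0.0251  0.0807] F [ 1.3 -1.3  0.4] w 0.0854
goal [ 0.4684 -0.0196  0.0605]
row [-0.36  2.22  0.28] [ 0.08 -0.21  1.24] dist 57 deg 12.6
```

```bash
python3 -m handwheel '[[-0.1,0.3,0.1,0,-0.1,0.5],[-0.2,0.8,0.2,0,-0.2,1],[-0.3,1.4,0.3,0.08,-0.21,1.24],[-0.3,1.8,0.28,0.08,-0.21,1.24],[-0.36,2.1,0.28,0.08,-0.21,1.24]]'; python3 -m handwheel '[[0,0,0,0,0,0],[0,0,0,0,0,0],[0,0,0,0,0,0],[0,0,0,0,0,0],[0,0,0,0,0,0]]'; python3 pan.py lie .4552 -.0220 10.4 .002
python3 - <<'E'
from m import *
s=cam('side');c=cam('top')
cv2.imwrite('pics/crop23.png',np.hstack([cv2.resize(s['color'][170:280,240:340,::-1],None,fx=4,fy=4,interpolation=cv2.INTER_CUBIC),cv2.resize(c['color'][170:280,230:330,::-1],None,fx=4,fy=4,interpolation=cv2.INTER_CUBIC)]))
for b in blobs(mask(s,'white'),100,1500,(230,190,340,270)): print('side',rect(s,b,.028))
E
```

```text
clock: 44.28
eef_pos: [0.4566, -0.0223, 0.0289]
tool_rot: [0.705, -0.058, -0.184, -0.683]
ft_force: [0.7, 0.1, -0.5]
grip_width: 0.0856
clock: 44.9
eef_pos: [0.4576, -0.0223, 0.0303]
tool_rot: [0.705, -0.058, -0.183, -0.683]
ft_force: [0.1, 0.5, 0.5]
grip_width: 0.0852
true [ 0.4695 -0.0201  0.0642] t 44.9 q [-0.    0.58  0.01  1.33 -0.06 -0.17] p [ 0.4576 -0.0223  0.0303] F [0.1 0.5 0.5] w 0.0852
goal [ 0.4684 -0.0196  0.0025]
row [0.79 2.34 0.03] [-0.   -0.    0.03] dist 62 deg 0.3
side [256.8 208.7 482.4 170.9  84.3  44.5  10.3]
```

View pics/crop23.png

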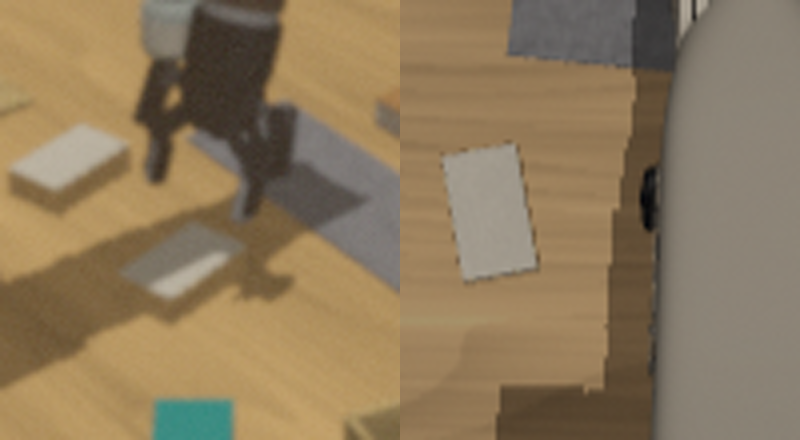

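Aligned over panel 2. Descending and gripping.

```bash
python3 -m handwheel '[[0.2,0.5,0,0,0,0],[0.4,1.1,0,0,0,0],[0.6,1.7,0,0,0,0],[0.72,2.1,0,0,0,0],[0.79,2.34,0,0,0,0]]'; python3 -m handwheel '[[0,0,0,0,0,0],[0,0,0,0,0,0],[0,0,0,0,0,0],[0,0,0,0,0,0],[0,0,0,0,0,0]]' -1;  python3 pan.py lie .4552 -.022 10.4 .0
```

```text
clock: 45.62
eef_pos: [0.4556, -0.0225, -0.0327]
tool_rot: [0.704, -0.058, -0.184, -0.683]
ft_force: [-1.0, -0.2, -0.2]
grip_width: 0.0855
clock: 46.25
eef_pos: [0.457, -0.0225, -0.0312]
tool_rot: [0.705, -0.057, -0.183, -0.683]
ft_force: [2.1, 0.2, 2.8]
grip_width: 0.0589
true [ 0.4689 -0.0203  0.0027] t 46.25 q [-0.    0.65 -0.05  1.2  -0.06 -0.17] p [ 0.457  -0.0225 -0.0312] F [2.1 0.2 2.8] w 0.0589
goal [ 0.4684 -0.0196  0.0005]
row [0.01 0.09 0.03] [-0.   -0.    0.04] dist 2 deg 0.4
```

```bash
python3 -m handwheel '[[-0.1,-0.3,0,0,0,0],[-0.4,-1,0,0,0,0],[-0.7,-2,0,0,0,0],[-1.1,-3,0,0,0,0],[-1.4,-3.8,0,0,0,0]]'; python3 pan.py stand 0 .05
```

```text
clock: 46.88
eef_pos: [0.4555, -0.0227, 0.0717]
tool_rot: [0.705, -0.057, -0.183, -0.683]
ft_force: [0.3, 0.4, -1.3]
grip_width: 0.0588
true [ 0.4674 -0.0206  0.1056] t 46.88 q [-0.    0.54  0.05  1.42 -0.06 -0.17] p [ 0.4555 -0.0227  0.0717] F [ 0.3  0.4 -1.3] w 0.0588
r [-0.0173 -0.0081  0.    ] goal [ 0.6683 -0.0308  0.1164]
row [ 8.62 -4.46 -2.19] [-0.7   1.48 -8.91] dist 249 deg 90.6
```

```bash
python3 -m handwheel '[[0.5,-0.9,-0.2,0,0.1,-0.9],[1.2,-1.8,-0.4,-0.1,0.3,-1.8],[2.1,-2.7,-0.6,-0.2,0.4,-2.8],[3,-3.4,-0.9,-0.3,0.6,-3.7],[4.1,-3.9,-1.1,-0.35,0.75,-4.6]]';python3 pan.py stand 0 .03
```

```text
clock: 47.5
eef_pos: [0.5885, -0.0267, 0.1298]
tool_rot: [0.701, 0.186, 0.144, -0.673]
ft_force: [0.3, 0.1, -1.8]
grip_width: 0.0589
true [ 0.5721 -0.0258  0.1618] t 47.5 q [-0.04  0.11 -0.47  0.52 -0.   -0.1 ] p [ 0.5885 -0.0267  0.1298] F [ 0.3  0.1 -1.8] w 0.0589
r [-0.0173 -0.0081  0.    ] goal [ 0.6683 -0.0308  0.0964]
row [ 3.19  3.7  -0.4 ] [-0.35  0.71 -4.28] dist 122 deg 43.5
```

```bash
python3 -m handwheel '[[0.4,0.3,0,-0.1,0.2,-0.9],[1,0.9,-0.1,-0.1,0.3,-1.8],[1.8,1.6,-0.2,-0.2,0.5,-2.7],[2.6,2.5,-0.3,-0.3,0.6,-3.6],[3.1,3.5,-0.4,-0.35,0.71,-4.28]]'; python3 -m handwheel '[[0,0,0,0,0,0],[0,0,0,0,0,0],[0,0,0,0,0,0],[0,0,0,0,0,0],[0,0,0,0,0,0]]';python3 pan.py stand 0 .004
```

```text
clock: 48.12
eef_pos: [0.6858, -0.0322, 0.092]
tool_rot: [0.624, 0.346, 0.373, -0.593]
ft_force: [0.9, 0.0, -1.3]
grip_width: 0.0586
clock: 48.75
eef_pos: [0.6858, -0.0321, 0.0927]
tool_rot: [0.624, 0.345, 0.372, -0.594]
ft_force: [0.2, 0.8, -0.6]
grip_width: 0.0591
true [ 0.6543 -0.0301  0.1101] t 48.75 q [-0.03  0.44 -0.92 -0.85 -0.03 -0.  ] p [ 0.6858 -0.0321  0.0927] F [ 0.2  0.8 -0.6] w 0.0591
r [-0.0173 -0.0081  0.    ] goal [ 0.6683 -0.0308  0.0704]
row [-0.9   1.24  0.01] [-0.07  0.15 -0.89] dist 38 deg 9.1
```

```bash
python3 -m handwheel '[[-0.1,0.2,0,0,0,-0.2],[-0.3,0.5,0,0,0.1,-0.45],[-0.5,0.8,0,0,0.1,-0.7],[-0.7,1.1,0,-0.07,0.15,-0.89],[-0.9,1.24,0,-0.07,0.15,-0.89]]'; python3 -m handwheel '[[0,0,0,0,0,0],[0,0,0,0,0,0],[0,0,0,0,0,0],[0,0,0,0,0,0],[0,0,0,0,0,0]]';python3 pan.py stand 0 .0
python3 - <<'E'
from m import *
s=cam('side');c=cam('top')
a=cv2.resize(s['color'][150:260,290:390,::-1],None,fx=5,fy=5,interpolation=cv2.INTER_CUBIC)
b=cv2.resize(c['color'][110:220,290:350,::-1],None,fx=5,fy=5,interpolation=cv2.INTER_CUBIC)
cv2.imwrite('pics/crop24.png',np.hstack([a,b]))
E
```

```text
clock: 49.38
eef_pos: [0.7011, -0.0333, 0.0542]
tool_rot: [0.595, 0.381, 0.426, -0.565]
ft_force: [-0.0, -1.1, -1.9]
grip_width: 0.0591
clock: 50.0
eef_pos: [0.7014, -0.0336, 0.0561]
tool_rot: [0.595, 0.382, 0.427, -0.564]
ft_force: [-0.6, 0.1, -1.6]
grip_width: 0.0589
true [ 0.6677 -0.031   0.0685] t 50.0 q [-0.02  0.77 -0.96 -1.38 -0.05  0.02] p [ 0.7014 -0.0336  0.0561] F [-0.6  0.1 -1.6] w 0.0589
r [-0.0173 -0.0081  0.    ] goal [ 0.6683 -0.0308  0.0664]
row [-0.06  0.05  0.01] [-0.   -0.   -0.02] dist 2 deg 0.2
```

View pics/crop24.png

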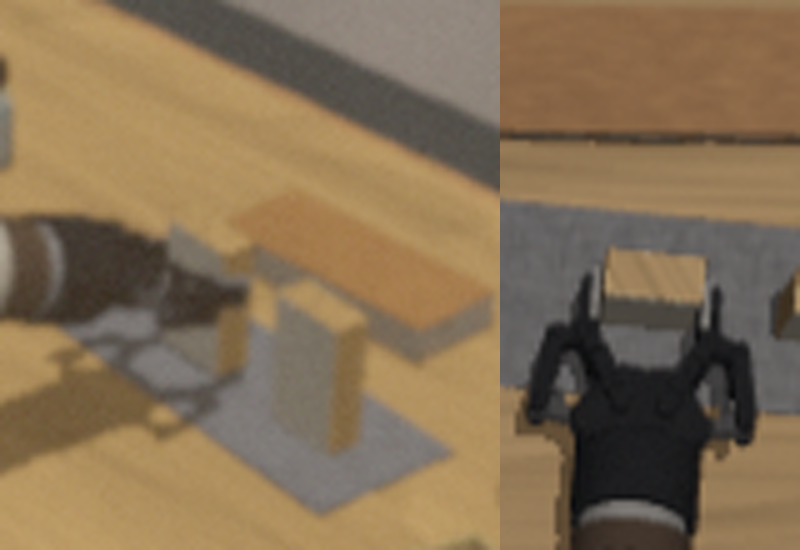

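Panel 2 is upright just above the middle slot. Easing it down.

```bash
python3 -m handwheel '[[-0.04,0.02,0,0,0,0],[-0.08,0.03,0,0,0,0],[-0.1,0.04,0,0,0,0],[-0.1,0.04,0,0,0,0],[-0.1,0.04,0,0,0,0]]'; python3 -m handwheel '[[-0.02,0.01,0,0,0,0],[-0.04,0.02,0,0,0,0],[-0.04,0.02,0,0,0,0],[-0.04,0.02,0,0,0,0],[-0.04,0.02,0,0,0,0]]'
```

```text
clock: 50.72
eef_pos: [0.7013, -0.0336, 0.0529]
tool_rot: [0.595, 0.382, 0.427, -0.564]
ft_force: [0.2, -0.7, -1.6]
grip_width: 0.0589
clock: 51.35
eef_pos: [0.7018, -0.0336, 0.0525]
tool_rot: [0.595, 0.382, 0.427, -0.564]
ft_force: [-1.7, 0.5, 2.2]
grip_width: 0.0589
```

```bash
python3 -m handwheel '[[0,0,0,0,0,0],[0,0,0,0,0,0],[0,0,0,0,0,0],[0,0,0,0,0,0],[0,0,0,0,0,0]]' 0.7;  python3 -m handwheel '[[0,-0.3,0,0,0,0],[0,-0.8,0,0,0,0],[0,-1.5,0,0,0,0],[0,-2.5,0,0,0,0],[0,-4,0,0,0,0]]'
python3 - <<'E'
from m import *
s=cam('side');c=cam('top');save(c,'top7.png')
a=cv2.resize(s['color'][150:260,290:390,::-1],None,fx=5,fy=5,interpolation=cv2.INTER_CUBIC)
b=cv2.resize(c['color'][110:220,290:350,::-1],None,fx=5,fy=5,interpolation=cv2.INTER_CUBIC)
cv2.imwrite('pics/crop25.png',np.hstack([a,b]))
for b in blobs(mask(c,'white'),200,1500,(230,200,390,260)): print(rect(c,b,.028))
for b in blobs(mask(s,'white'),100,1500,(230,190,300,270)): print('side',rect(s,b,.028))
E
python3 pan.py lie .4823 .172 11.3 .10
```

```text
clock: 51.98
eef_pos: [0.7015, -0.0336, 0.0517]
tool_rot: [0.595, 0.382, 0.427, -0.564]
ft_force: [-0.3, 0.6, 0.8]
grip_width: 0.0724
clock: 52.6
eef_pos: [0.6515, -0.0266, 0.0859]
tool_rot: [0.6, 0.375, 0.422, -0.568]
ft_force: [0.7, 0.5, -0.3]
grip_width: 0.0724
[251.9 222.5 483.  172.4  94.8  56.   11.3]
true [ 0.6188 -0.0236  0.102 ] t 52.7 q [-0.    0.64 -1.09 -1.36 -0.07  0.03] p [ 0.6523 -0.0262  0.089 ] F [-0.5  0.4  0.1] w 0.0726
goal [0.4955 0.1746 0.1005]
row [-3.48 -6.55  7.38] [ 0.73 -1.6   8.83] dist 262 deg 90.0
```

View pics/crop25.png

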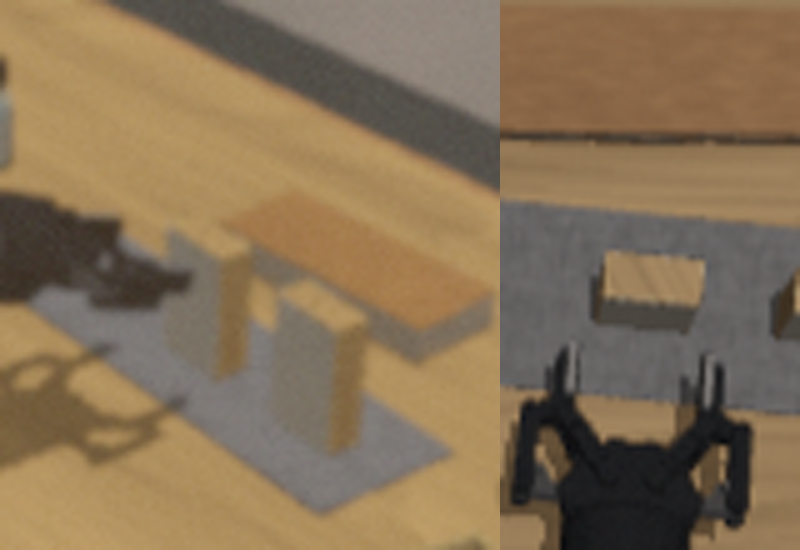

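Panel 2 stands in the middle slot (top face at (655,280) in the crop). Next is panel 1 at (0.483, 0.172).

```bash
python3 -m handwheel '[[1,-0.6,0.4,0.1,-0.2,0.9],[1.8,-1.3,1.2,0.2,-0.4,1.8],[1.8,-2.2,2,0.2,-0.5,2.7],[1.2,-3.2,3,0.3,-0.6,3.6],[0.5,-4.2,4,0.35,-0.8,4.4]]' 1; python3 pan.py lie .4825 .172 11.3 .08
```

```text
clock: 53.32
eef_pos: [0.6002, 0.056, 0.1294]
tool_rot: [0.671, 0.262, 0.255, -0.645]
ft_force: [1.8, -0.1, -0.4]
grip_width: 0.0854
true [0.5757 0.0571 0.1557] t 53.33 q [ 0.18  0.07 -0.75  0.02 -0.15  0.11] p [0.6002 0.056  0.1294] F [ 1.8 -0.1 -0.4] w 0.0854
goal [0.4957 0.1746 0.0805]
row [-5.56 -0.89  4.75] [ 0.46 -1.14  6.24] dist 184 deg 63.6
```

```bash
python3 -m handwheel '[[-0.6,-0.6,0.9,0.1,-0.2,1],[-1.6,-1,1.8,0.2,-0.4,2],[-2.8,-1.3,2.8,0.2,-0.6,3],[-3.8,-1.3,3.8,0.3,-0.8,4],[-4.6,-1.2,4.6,0.35,-1,5]]'; python3 pan.py lie .4825 .172 11.3 .06
```

```text
clock: 53.95
eef_pos: [0.4973, 0.1701, 0.0681]
tool_rot: [0.718, 0.017, -0.105, -0.688]
ft_force: [0.9, 0.1, -0.1]
grip_width: 0.0852
true [0.5016 0.172  0.1038] t 53.95 q [ 0.34  0.49  0.02  1.23 -0.01  0.16] p [0.4973 0.1701 0.0681] F [ 0.9  0.1 -0.1] w 0.0852
goal [0.4957 0.1746 0.0605]
row [-0.31  1.7   0.23] [ 0.15 -0.16  1.26] dist 44 deg 12.8
```

```bash
python3 -m handwheel '[[-0.1,0.3,0.1,0,-0.1,0.5],[-0.2,0.8,0.2,0.1,-0.1,1],[-0.3,1.3,0.23,0.15,-0.16,1.26],[-0.31,1.7,0.23,0.15,-0.16,1.26],[-0.31,1.7,0.23,0.15,-0.16,1.26]]'; python3 -m handwheel '[[0,0,0,0,0,0],[0,0,0,0,0,0],[0,0,0,0,0,0],[0,0,0,0,0,0],[0,0,0,0,0,0]]'; python3 pan.py lie .4825 .172 11.3 .002
python3 - <<'E'
from m import *
s=cam('side');c=cam('top')
cv2.imwrite('pics/crop26.png',np.hstack([cv2.resize(s['color'][140:250,210:310,::-1],None,fx=4,fy=4,interpolation=cv2.INTER_CUBIC),cv2.resize(c['color'][170:280,210:310,::-1],None,fx=4,fy=4,interpolation=cv2.INTER_CUBIC)]))
E
```

```text
clock: 54.58
eef_pos: [0.4827, 0.1706, 0.0254]
tool_rot: [0.706, -0.054, -0.189, -0.681]
ft_force: [-0.5, -0.3, 0.1]
grip_width: 0.0851
clock: 55.2
eef_pos: [0.484, 0.1711, 0.0269]
tool_rot: [0.706, -0.053, -0.188, -0.681]
ft_force: [0.3, 0.2, 0.0]
grip_width: 0.0857
true [0.496  0.1735 0.0608] t 55.2 q [0.31 0.69 0.19 1.42 0.04 0.11] p [0.484  0.1711 0.0269] F [0.3 0.2 0. ] w 0.0857
goal [0.4957 0.1746 0.0025]
row [0.78 2.19 0.05] [ 0.   -0.01  0.03] dist 58 deg 0.3
```

View pics/crop26.png

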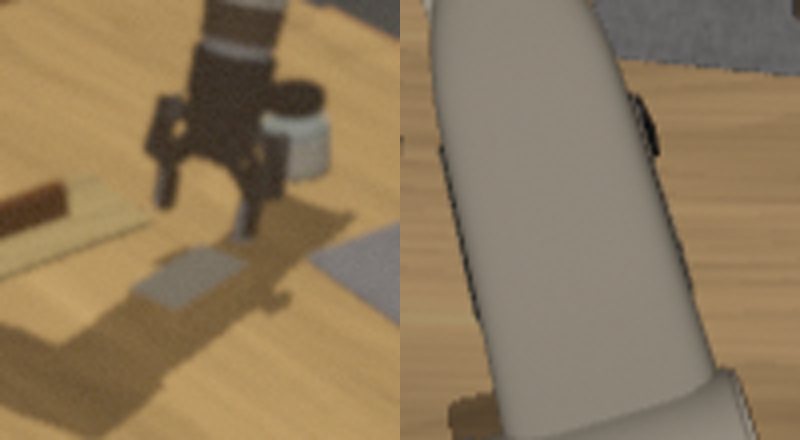

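```bash
python3 -m handwheel '[[0.2,0.5,0.05,0,0,0],[0.4,1.1,0.05,0,0,0],[0.6,1.6,0.05,0,0,0],[0.72,2,0.05,0,0,0],[0.78,2.19,0.05,0,0,0]]'; python3 -m handwheel '[[0,0,0,0,0,0],[0,0,0,0,0,0],[0,0,0,0,0,0],[0,0,0,0,0,0],[0,0,0,0,0,0]]' -1;  python3 pan.py lie .4825 .172 11.3 .0
```

```text
clock: 55.92
eef_pos: [0.4829, 0.1719, -0.0324]
tool_rot: [0.706, -0.053, -0.189, -0.681]
ft_force: [-0.0, -0.0, -0.1]
grip_width: 0.0854
clock: 56.55
eef_pos: [0.4843, 0.1724, -0.0308]
tool_rot: [0.706, -0.052, -0.188, -0.681]
ft_force: [1.6, 0.6, 3.4]
grip_width: 0.0588
true [0.4961 0.1748 0.0031] t 56.55 q [0.32 0.75 0.14 1.3  0.04 0.11] p [ 0.4843  0.1724 -0.0308] F [1.6 0.6 3.4] w 0.0588
goal [0.4957 0.1746 0.0005]
row [ 0.01  0.11 -0.  ] [ 0.   -0.01  0.03] dist 3 deg 0.4
```

```bash
python3 -m handwheel '[[-0.1,-0.3,0,0,0,0],[-0.4,-1,0,0,0,0],[-0.7,-2,0,0,0,0],[-1.1,-3,0,0,0,0],[-1.4,-3.8,0,0,0,0]]'; python3 pan.py stand .115 .05
```

```text
clock: 57.18
eef_pos: [0.4829, 0.1722, 0.0722]
tool_rot: [0.706, -0.052, -0.188, -0.681]
ft_force: [0.5, -0.6, -0.7]
grip_width: 0.059
true [0.4948 0.1746 0.1061] t 57.17 q [0.32 0.65 0.24 1.51 0.04 0.11] p [0.4829 0.1722 0.0722] F [ 0.5 -0.6 -0.7] w 0.059
r [-0.0173 -0.0081  0.    ] goal [0.6771 0.0838 0.1164]
row [ 7.33 -3.97 -5.34] [-0.73  1.57 -8.91] dist 247 deg 90.7
```

```bash
python3 -m handwheel '[[0.4,-0.9,-0.3,0,0.1,-0.9],[1,-1.8,-0.8,-0.1,0.3,-1.8],[1.8,-2.6,-1.4,-0.2,0.4,-2.8],[2.6,-3.3,-2,-0.3,0.6,-3.7],[3.5,-3.8,-2.6,-0.35,0.75,-4.6]]';python3 pan.py stand .115 .03
```

```text
clock: 57.8
eef_pos: [0.6086, 0.1307, 0.133]
tool_rot: [0.7, 0.192, 0.139, -0.674]
ft_force: [0.4, 0.3, -2.0]
grip_width: 0.0588
true [0.5922 0.1313 0.1651] t 57.8 q [ 0.29  0.19 -0.36  0.57 -0.15  0.18] p [0.6086 0.1307 0.133 ] F [ 0.4  0.3 -2. ] w 0.0588
r [-0.0173 -0.0081  0.    ] goal [0.6771 0.0838 0.0964]
row [ 2.58  3.64 -2.13] [-0.41  0.78 -4.27] dist 124 deg 43.6
```

```bash
python3 -m handwheel '[[0.3,0.3,-0.3,-0.1,0.2,-0.9],[0.8,0.9,-0.7,-0.2,0.3,-1.8],[1.5,1.6,-1.2,-0.3,0.5,-2.7],[2.2,2.5,-1.7,-0.4,0.7,-3.6],[2.58,3.4,-2.13,-0.41,0.78,-4.27]]'; python3 -m handwheel '[[0,0,0,0,0,0],[0,0,0,0,0,0],[0,0,0,0,0,0],[0,0,0,0,0,0],[0,0,0,0,0,0]]';python3 pan.py stand .115 .004
```

```text
clock: 58.42
eef_pos: [0.6982, 0.0919, 0.0928]
tool_rot: [0.622, 0.349, 0.377, -0.591]
ft_force: [1.1, 1.0, -2.4]
grip_width: 0.0591
clock: 59.05
eef_pos: [0.6981, 0.0921, 0.0932]
tool_rot: [0.623, 0.349, 0.376, -0.591]
ft_force: [0.3, -0.0, -1.5]
grip_width: 0.0588
true [0.6665 0.0942 0.1102] t 59.05 q [ 0.27  0.47 -0.85 -0.8  -0.3   0.14] p [0.6981 0.0921 0.0932] F [ 0.3 -0.  -1.5] w 0.0588
r [-0.0173 -0.0081  0.    ] goal [0.6771 0.0838 0.0704]
row [-0.99  1.14 -0.38] [-0.06  0.15 -0.83] dist 39 deg 8.4
```

```bash
python3 -m handwheel '[[-0.1,0.2,-0.1,0,0,-0.2],[-0.3,0.5,-0.2,0,0.1,-0.45],[-0.5,0.8,-0.3,0,0.1,-0.7],[-0.8,1,-0.38,-0.06,0.15,-0.83],[-0.99,1.14,-0.38,-0.06,0.15,-0.83]]'; python3 -m handwheel '[[0,0,0,0,0,0],[0,0,0,0,0,0],[0,0,0,0,0,0],[0,0,0,0,0,0],[0,0,0,0,0,0]]';python3 pan.py stand .115 .0
python3 - <<'E'
from m import *
s=cam('side');c=cam('top')
a=cv2.resize(s['color'][140:250,260:360,::-1],None,fx=5,fy=5,interpolation=cv2.INTER_CUBIC)
b=cv2.resize(c['color'][110:220,250:310,::-1],None,fx=5,fy=5,interpolation=cv2.INTER_CUBIC)
cv2.imwrite('pics/crop27.png',np.hstack([a,b]))
E
```

```text
clock: 59.68
eef_pos: [0.71, 0.0809, 0.0546]
tool_rot: [0.595, 0.382, 0.426, -0.564]
ft_force: [0.6, -0.6, -1.2]
grip_width: 0.0588
clock: 60.3
eef_pos: [0.7104, 0.0808, 0.0564]
tool_rot: [0.595, 0.383, 0.427, -0.564]
ft_force: [-0.3, 0.1, -1.6]
grip_width: 0.0588
true [0.6767 0.0834 0.0687] t 60.3 q [ 0.26  0.75 -0.9  -1.29 -0.32  0.12] p [0.7104 0.0808 0.0564] F [-0.3  0.1 -1.6] w 0.0588
r [-0.0173 -0.0081  0.    ] goal [0.6771 0.0838 0.0664]
row [-0.08  0.04  0.02] [-0.    0.   -0.01] dist 2 deg 0.1
```

View pics/crop27.png

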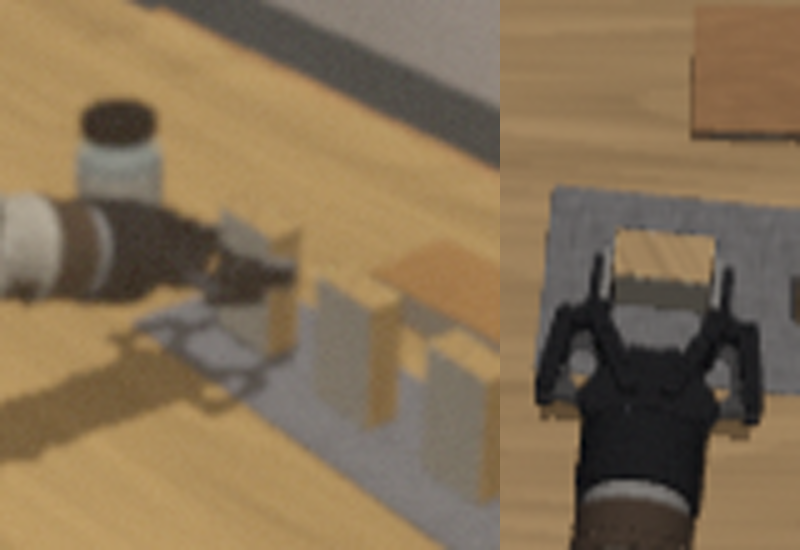

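```bash
python3 -m handwheel '[[-0.04,0.02,0,0,0,0],[-0.08,0.03,0,0,0,0],[-0.1,0.04,0,0,0,0],[-0.1,0.04,0,0,0,0],[-0.1,0.04,0,0,0,0]]'; python3 -m handwheel '[[-0.02,0.01,0,0,0,0],[-0.04,0.02,0,0,0,0],[-0.05,0.02,0,0,0,0],[-0.05,0.02,0,0,0,0],[-0.05,0.02,0,0,0,0]]'
```

```text
clock: 61.02
eef_pos: [0.7104, 0.0808, 0.0532]
tool_rot: [0.595, 0.383, 0.427, -0.564]
ft_force: [1.0, -0.4, -1.0]
grip_width: 0.0585
clock: 61.65
eef_pos: [0.7107, 0.0808, 0.0526]
tool_rot: [0.594, 0.383, 0.427, -0.563]
ft_force: [-1.7, 0.6, 4.0]
grip_width: 0.0589
```

```bash
python3 -m handwheel '[[0,0,0,0,0,0],[0,0,0,0,0,0],[0,0,0,0,0,0],[0,0,0,0,0,0],[0,0,0,0,0,0]]' 0.7;  python3 -m handwheel '[[0,-0.3,0,0,0,0],[0,-0.8,0,0,0,0],[0,-1.5,0,0,0,0],[0,-2.5,0,0,0,0],[0,-4,0,0,0,0]]'
python3 - <<'E'
from m import *
s=cam('side');c=cam('top');save(c,'top8.png')
a=cv2.resize(s['color'][140:270,270:390,::-1],None,fx=4,fy=4,interpolation=cv2.INTER_CUBIC)
cv2.imwrite('pics/crop28.png',a)
cv2.imwrite('pics/crop29.png',cv2.resize(c['color'][140:200,250:385,::-1],None,fx=5.9,fy=5.9,interpolation=cv2.INTER_CUBIC))
for b in blobs(mask(c,'dark'),40,400,(150,190,230,280)): print(rect(c,b,.042))
E
```

```text
clock: 62.28
eef_pos: [0.7104, 0.0808, 0.0518]
tool_rot: [0.595, 0.383, 0.427, -0.564]
ft_force: [0.7, 0.1, 0.2]
grip_width: 0.0727
clock: 62.9
eef_pos: [0.6303, 0.0931, 0.0861]
tool_rot: [0.598, 0.379, 0.427, -0.563]
ft_force: [-3.5, -0.3, -8.9]
grip_width: 0.0727
[186.4 234.2 441.2 371.   74.7  20.8  -1.9]
```

View pics/crop28.png

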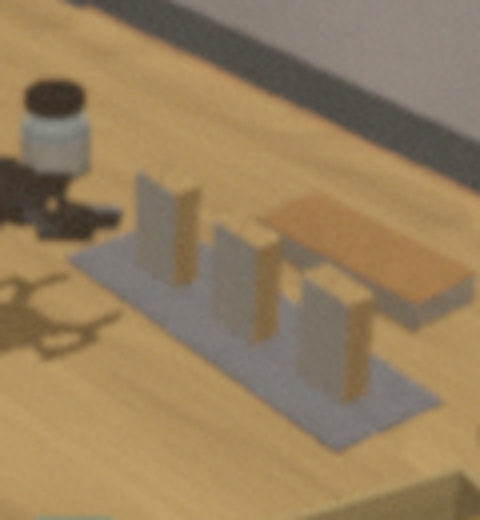

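View pics/crop29.png

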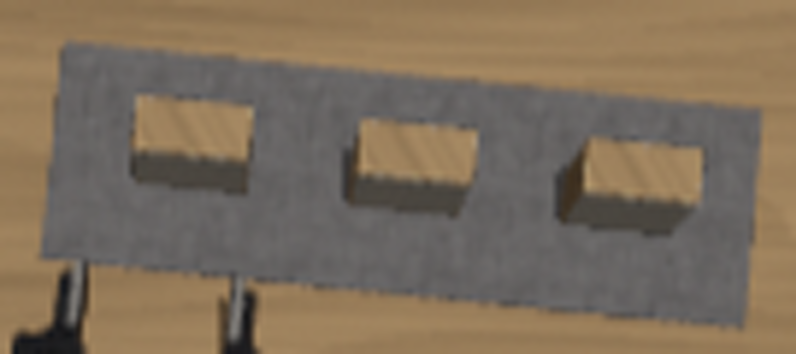

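Run:
```python
from pan import *
st()
c=cam('top')
for k,L in enumerate([[(136,95),(253,104),(247,160),(131,152)],[(361,119),(478,128),(471,184),(355,177)],[(588,138),(703,148),(698,204),(580,196)]]):
    W=np.array([onz(c,np.array(p)/5.9-.5+[250,140],.103)[:2] for p in L]); m=W.mean(0)
    a=np.radians(MA);u=np.array([np.cos(a),np.sin(a)]);n=np.array([u[1],-u[0]])
    e=(W[0]+W[3]-W[1]-W[2])/2; print('along',((m-MC)@u).round(4),'across',((m-MC)@n).round(4),'yaw err',(np.degrees(np.arctan2(e[1],e[0]))-MA).round(1),np.linalg.norm(e).round(4))
```

```text
true [0.5974 0.0979 0.1009] t 63.0 q [ 0.37  0.66 -1.09 -1.36 -0.42  0.16] p [0.631  0.0952 0.0885] F [-0.3  0.2 -1.2] w 0.0726
along 0.1132 across -0.0002 yaw err 1.5 0.0593
along -0.0012 across -0.0011 yaw err 1.8 0.0591
along -0.1159 across 0.0004 yaw err 1.3 0.059
```

Panels stand within 1–2 mm of the middle line, about 1.5° from square, with gaps over 5 cm. Now the lid: bar at (0.4415, 0.3713), angle about -2°, unmoved.

```bash
python3 - <<'E'
from go import *
st(); M=frame(-1.8); row([.4415,.3718,.10],M,False)
E
python3 -m handwheel '[[1,-1,0.6,0,0,0.9],[1.8,-1.8,1.6,0,0,1.8],[1.8,-2.8,2.6,0,0,2.7],[1.2,-3.7,3.8,0,0,3.6],[0.5,-4.7,5,0,0,4.4]]' 1
python3 - <<'E'
from go import *
st(); M=frame(-1.8); row([.4415,.3718,.10],M,False)
E
```

```text
true [0.597  0.0972 0.0999] t 63.05 q [ 0.37  0.66 -1.09 -1.36 -0.42  0.16] p [0.6307 0.0945 0.0874] F [-0.5 -0.1 -0.5] w 0.0724
row [-3.79 -7.59 10.45] [ 0.18 -0.24  6.96] dist 336 deg 69.7
clock: 63.68
eef_pos: [0.5821, 0.1864, 0.1236]
tool_rot: [0.66, 0.246, 0.298, -0.645]
ft_force: [1.1, 1.0, -0.3]
grip_width: 0.0854
true [0.5565 0.1882 0.1489] t 63.67 q [ 0.54  0.14 -0.71  0.03 -0.42  0.46] p [0.5821 0.1864 0.1236] F [ 1.1  1.  -0.3] w 0.0854
row [-6.08 -2.66  6.94] [ 0.05 -0.26  4.53] dist 240 deg 45.4
```

```bash
python3 -m handwheel '[[-0.9,-0.9,1.4,0,0,0.9],[-2.1,-1.6,2.8,0,-0.1,1.8],[-3.5,-2.2,4.2,0,-0.1,2.7],[-4.9,-2.5,5.6,0,-0.2,3.6],[-6.08,-2.66,6.94,0.05,-0.26,4.53]]'; python3 -m handwheel '[[0,0,0,0,0,0],[0,0,0,0,0,0],[0,0,0,0,0,0],[0,0,0,0,0,0],[0,0,0,0,0,0]]' -0.1
python3 - <<'E'
from go import *
st(); M=frame(-1.8); row([.4415,.3715,.013],M,False)
s=cam('side');c=cam('top')
cv2.imwrite('pics/crop30.png',np.hstack([cv2.resize(s['color'][110:220,170:270,::-1],None,fx=4,fy=4,interpolation=cv2.INTER_CUBIC),cv2.resize(c['color'][180:290,140:240,::-1],None,fx=4,fy=4,interpolation=cv2.INTER_CUBIC)]))
E
```

```text
clock: 64.3
eef_pos: [0.442, 0.3733, 0.0632]
tool_rot: [-0.707, 0.011, -0.01, 0.707]
ft_force: [1.7, -0.4, 0.4]
grip_width: 0.0854
clock: 64.92
eef_pos: [0.4438, 0.3722, 0.0651]
tool_rot: [-0.706, 0.009, -0.013, 0.708]
ft_force: [-0.3, -0.5, -0.4]
grip_width: 0.0388
true [0.4435 0.3721 0.1011] t 64.92 q [ 0.7   0.47 -0.    1.09 -0.    0.73] p [0.4438 0.3722 0.0651] F [-0.3 -0.5 -0.4] w 0.0388
row [-0.11  3.52 -0.04] [-0.01  0.    0.04] dist 88 deg 0.4
```

View pics/crop30.png

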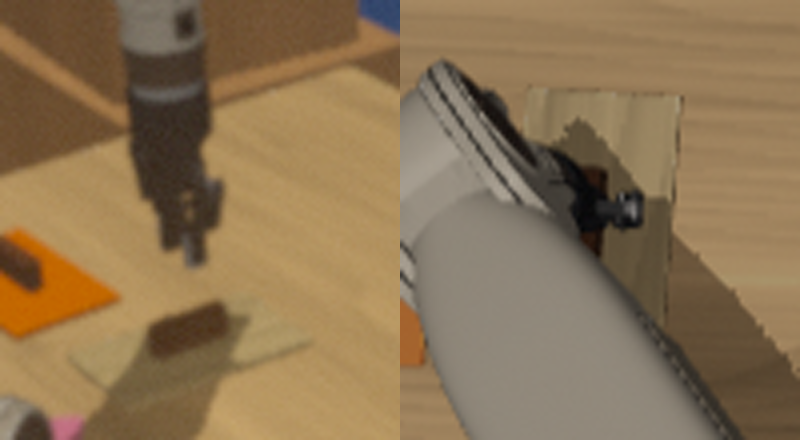

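```bash
python3 - <<'E'
from m import *
s=cam('side');c=cam('top')
print(tri(c,(186.4,234.2),s,(217.5,192)))
E
python3 -m handwheel '[[-0.08,0.8,-0.04,0,0,0],[-0.1,1.7,-0.04,0,0,0],[-0.1,2.5,-0.04,0,0,0.04],[-0.1,3.2,-0.04,0,0,0.04],[-0.1,3.5,-0.04,0,0,0.04]]'; python3 -m handwheel '[[0,0,0,0,0,0],[0,0,0,0,0,0],[0,0,0,0,0,0],[0,0,0,0,0,0],[0,0,0,0,0,0]]'
python3 - <<'E'
from go import *
st(); M=frame(-1.8); row([.4415,.3715,.013],M,False)
s=cam('side');
cv2.imwrite('pics/crop31.png',cv2.resize(s['color'][110:220,170:270,::-1],None,fx=5,fy=5,interpolation=cv2.INTER_CUBIC))
E
```

```text
(array([0.44361948, 0.37388639, 0.02303714]), np.float64(0.004942829891541386))
clock: 65.75
eef_pos: [0.4409, 0.3708, -0.025]
tool_rot: [0.707, -0.012, 0.01, -0.707]
ft_force: [-0.2, -0.1, -0.0]
grip_width: 0.0384
clock: 66.38
eef_pos: [0.4417, 0.3715, -0.0233]
tool_rot: [-0.707, 0.012, -0.01, 0.707]
ft_force: [-0.2, 0.1, -0.7]
grip_width: 0.0383
true [0.4417 0.3715 0.0127] t 66.38 q [ 0.7   0.57 -0.1   0.9   0.    0.73] p [ 0.4417  0.3715 -0.0233] F [-0.2  0.1 -0.7] w 0.0383
row [-0.01 -0.01 -0.  ] [-0.    0.   -0.01] dist 0 deg 0.1
```

View pics/crop31.png

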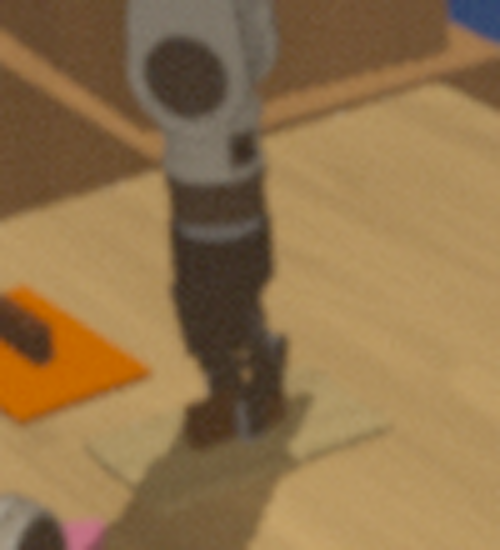

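```bash
python3 -m handwheel '[[0,0,0,0,0,0],[0,0,0,0,0,0],[0,0,0,0,0,0],[0,0,0,0,0,0],[0,0,0,0,0,0]]' -1; python3 -m handwheel '[[0,-0.2,0,0,0,0],[0,-0.8,0,0,0,0],[0,-2,0,0,0,0],[0,-3.6,0,0,0,0],[0,-5.4,0,0,0,0]]'
python3 - <<'E'
from go import *
st(); M=frame(-15.3); row([.466,-.379,.15],M,False)
s=cam('side');c=cam('top');save(c,'top9.png')
cv2.imwrite('pics/crop32.png',cv2.resize(s['color'][90:220,150:290,::-1],None,fx=4,fy=4,interpolation=cv2.INTER_CUBIC))
E
```

```text
clock: 67.05
eef_pos: [0.4419, 0.372, -0.0231]
tool_rot: [-0.706, 0.011, -0.01, 0.708]
ft_force: [-0.3, 1.2, 5.4]
grip_width: 0.017
clock: 67.68
eef_pos: [0.441, 0.3704, 0.1124]
tool_rot: [0.708, -0.012, 0.01, -0.707]
ft_force: [0.1, 0.8, -2.4]
grip_width: 0.0172
true [0.4412 0.3704 0.1484] t 67.67 q [0.7  0.44 0.07 1.21 0.   0.73] p [0.441  0.3704 0.1124] F [ 0.1  0.8 -2.4] w 0.0172
row [  1.93  -0.03 -29.93] [ 0.01  1.35 -0.02] dist 750 deg 13.5
```

View pics/crop32.png

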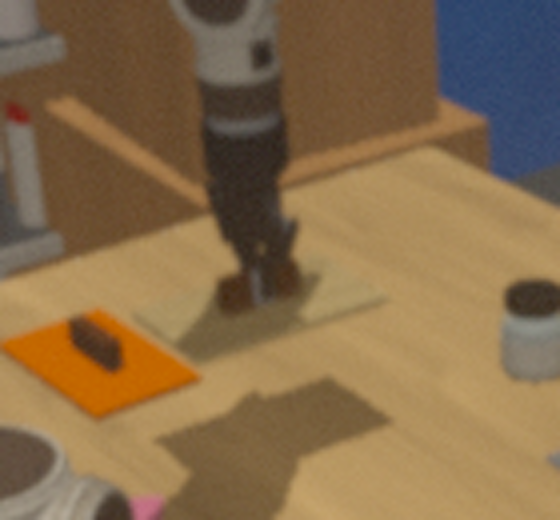

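The lid is held level. Carrying it across.

```bash
python3 -m handwheel '[[0,-0.1,-1,0,0,0],[0.2,-0.2,-2.6,0,0.1,0],[0.3,-0.2,-4.4,0,0.2,0],[0.4,-0.2,-6.2,0,0.3,0],[0.5,-0.2,-8.2,0,0.4,0]]'; python3 -m handwheel '[[0.1,0,-1.9,0,0.1,0],[0.2,0,-3.8,0,0.2,0],[0.3,0,-5.7,0,0.3,0],[0.4,0,-7.6,0,0.4,0],[0.5,0,-9.5,0,0.5,0]]'
python3 - <<'E'
from go import *
st(); M=frame(-15.3); row([.466,-.379,.15],M,False)
E
```

```text
clock: 68.4
eef_pos: [0.4471, 0.1644, 0.1158]
tool_rot: [0.706, -0.037, 0.034, -0.706]
ft_force: [0.5, -0.5, -2.7]
grip_width: 0.0171
clock: 69.03
eef_pos: [0.4354, -0.073, 0.1158]
tool_rot: [-0.704, 0.068, -0.065, 0.704]
ft_force: [0.9, -1.0, -1.9]
grip_width: 0.0171
true [ 0.4355 -0.073   0.1518] t 69.03 q [-0.17  0.18 -0.28  1.11 -0.    0.02] p [ 0.4354 -0.073   0.1158] F [ 0.9 -1.  -1.9] w 0.0171
row [  3.5    0.06 -11.79] [ 0.    0.45 -0.02] dist 308 deg 4.5
```

Before covering the box, I'll re-measure its rim now that both views are clear.

Run:
```python
from h import *
c=cam('top');s=cam('side')
cv2.imwrite('pics/crop33.png',cv2.resize(c['color'][190:280,395:470,::-1],None,fx=6.6,fy=6.6,interpolation=cv2.INTER_CUBIC))
cv2.imwrite('pics/crop34.png',cv2.resize(s['color'][250:325,320:415,::-1],None,fx=8,fy=8,interpolation=cv2.INTER_CUBIC))
```

```text
(no output)
```

View pics/crop33.png

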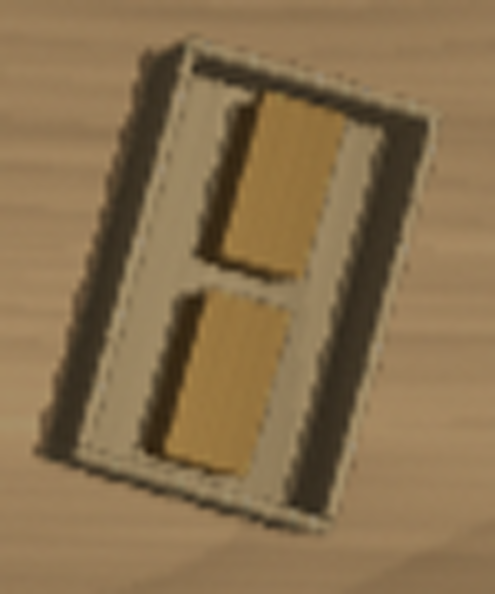

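View pics/crop34.png

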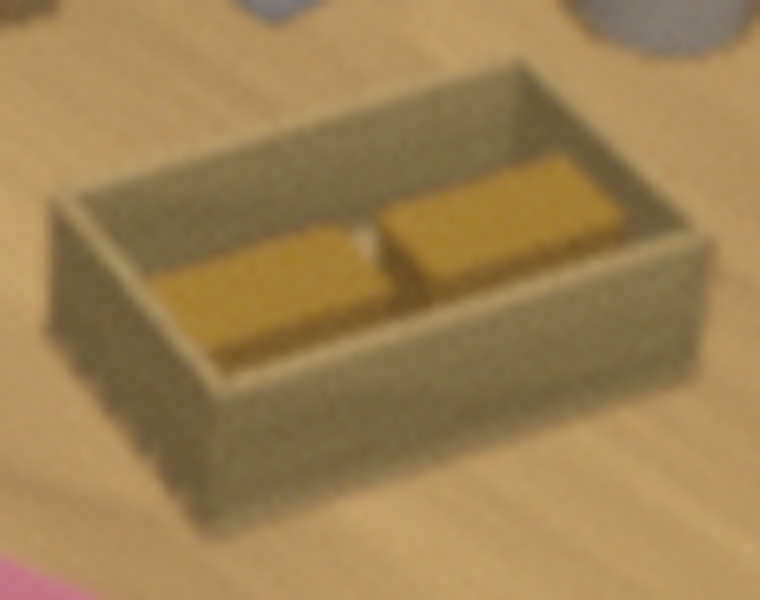

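Run:
```python
from h import *
c=cam('top');s=cam('side')
T=np.array([[190,37],[438,118],[332,522],[77,455]])/6.6-.5+[395,190]
S=np.array([[520,58],[714,236],[214,390],[53,192]])/8-.5+[320,250]
for nm,cc,P in(('top',c,T),('side',s,S)):
    W=np.array([onz(cc,t,.068)[:2] for t in P])
    d=(W[0]+W[1]-W[2]-W[3])/2;e=(W[0]+W[3]-W[1]-W[2])/2
    print(nm,'ctr',W.mean(0).round(4),'len',np.linalg.norm(d).round(4),np.degrees(np.arctan2(d[1],d[0])).round(2),'wid',np.linalg.norm(e).round(4),np.degrees(np.arctan2(e[1],e[0])).round(2)-90)
for t,u in zip(T,S): print(tri(c,t,s,u)[0].round(4))
# ground corners
G=np.array([[38,455],[310,533],[148,50]])/6.6-.5+[395,190]
for g in G: print('gnd',onz(c,g,0).round(4))
a=np.radians(-15.3);u=np.array([np.cos(a),np.sin(a)]);v=np.array([-u[1],u[0]])
C=np.array([.4665,-.3795])
for i,j in((1,1),(1,-1),(-1,-1),(-1,1)):
    P=C+i*.101*u+j*.061*v
    print((i,j),((proj(c,[*P,.068])+.5-[395,190])*6.6).round(),((proj(s,[*P,.068])+.5-[320,250])*8).round(),'gnd',((proj(c,[*P,0])+.5-[395,190])*6.6).round())
```

```text
top ctr [ 0.4641 -0.3791] len 0.1957 -14.94 wid 0.1184 -15.159999999999997
side ctr [ 0.4612 -0.3813] len 0.1964 -15.96 wid 0.1166 -14.469999999999999
[ 0.5756 -0.348   0.0632]
[ 0.5427 -0.4629  0.0658]
[ 0.3542 -0.4105  0.0667]
[ 0.3834 -0.2967  0.0666]
gnd [ 0.3838 -0.2933  0.    ]
gnd [ 0.3504 -0.4216  0.    ]
gnd [ 0.5785 -0.3453  0.    ]
(1, 1) [189.  28.] [531.  42.] gnd [152.  47.]
(1, -1) [447. 104.] [724. 229.] gnd [399. 120.]
(-1, -1) [332. 528.] [221. 389.] gnd [289. 527.]
(-1, 1) [ 72. 451.] [ 51. 183.] gnd [ 40. 452.]
```

```bash
python3 - <<'E'
from go import *
st(); M=frame(-15.1); row([.464,-.3795,.12],M,False)
E
python3 -m handwheel '[[0.7,0,-2.3,0,0.1,0],[1.4,0,-4.6,0,0.2,0],[2.1,0,-6.9,0,0.3,0],[2.8,0,-9.2,0,0.4,0],[3.35,0.4,-11.2,0,0.43,0]]'
python3 -m handwheel '[[0.05,0.4,-0.5,0,0,0],[0.05,0.8,-0.55,0,0,0],[0.05,0.8,-0.55,0,0,0],[0.05,0.8,-0.55,0,0,0],[0.05,0.8,-0.55,0,0,0]]'
python3 - <<'E'
from go import *
st(); M=frame(-15.1); row([.464,-.3795,.10],M,False)
E
```

```text
true [ 0.4357 -0.0722  0.1518] t 69.22 q [-0.16  0.18 -0.28  1.11  0.    0.03] p [ 0.4356 -0.0722  0.1158] F [ 0.2  0.5 -2.1] w 0.0169
row [  3.45   1.25 -11.86] [-0.    0.42 -0.02] dist 310 deg 4.2
clock: 69.85
eef_pos: [0.4679, -0.3632, 0.1063]
tool_rot: [0.701, -0.092, 0.092, -0.701]
ft_force: [0.6, -0.1, -2.8]
grip_width: 0.0173
clock: 70.47
eef_pos: [0.4647, -0.3751, 0.0869]
tool_rot: [0.701, -0.093, 0.092, -0.701]
ft_force: [0.4, 0.5, -2.0]
grip_width: 0.017
true [ 0.4648 -0.3751  0.1229] t 70.47 q [-0.68  0.5   0.09  1.17 -0.   -0.42] p [ 0.4647 -0.3751  0.0869] F [ 0.4  0.5 -2. ] w 0.017
row [ 0.02  0.92 -0.18] [ 0.    0.01 -0.01] dist 23 deg 0.1
```

```bash
python3 -m handwheel '[[0.02,0.3,-0.18,0,0,0],[0.02,0.6,-0.18,0,0,0],[0.02,0.9,-0.18,0,0,0],[0.02,0.9,-0.18,0,0,0],[0.02,0.9,-0.18,0,0,0]]'
python3 - <<'E'
from go import *
st()
c=cam('top');s=cam('side')
cv2.imwrite('pics/crop35.png',cv2.resize(c['color'][185:285,385:485,::-1],None,fx=6,fy=6,interpolation=cv2.INTER_CUBIC))
cv2.imwrite('pics/crop36.png',cv2.resize(s['color'][235:325,315:415,::-1],None,fx=6.6,fy=6.6,interpolation=cv2.INTER_CUBIC))
E
```

```text
clock: 71.1
eef_pos: [0.4633, -0.3803, 0.0634]
tool_rot: [-0.701, 0.094, -0.092, 0.701]
ft_force: [1.2, -0.6, -2.2]
grip_width: 0.0171
true [ 0.4634 -0.3803  0.0994] t 71.1 q [-0.69  0.52  0.07  1.12 -0.   -0.42] p [ 0.4633 -0.3803  0.0634] F [ 1.2 -0.6 -2.2] w 0.0171
```

View pics/crop35.png

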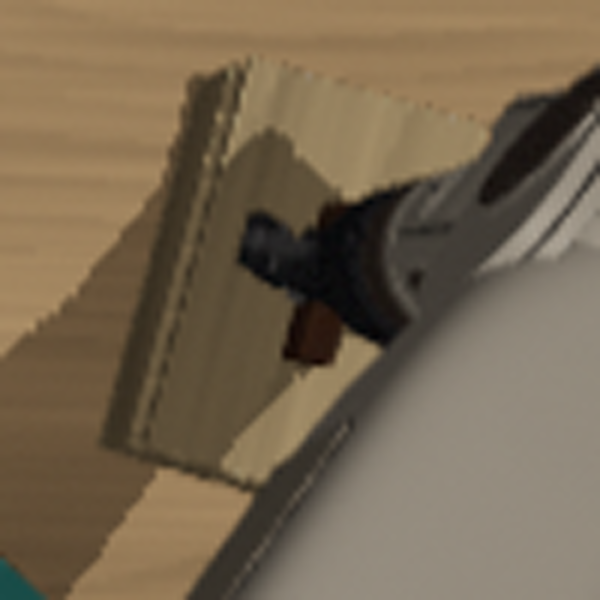

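View pics/crop36.png

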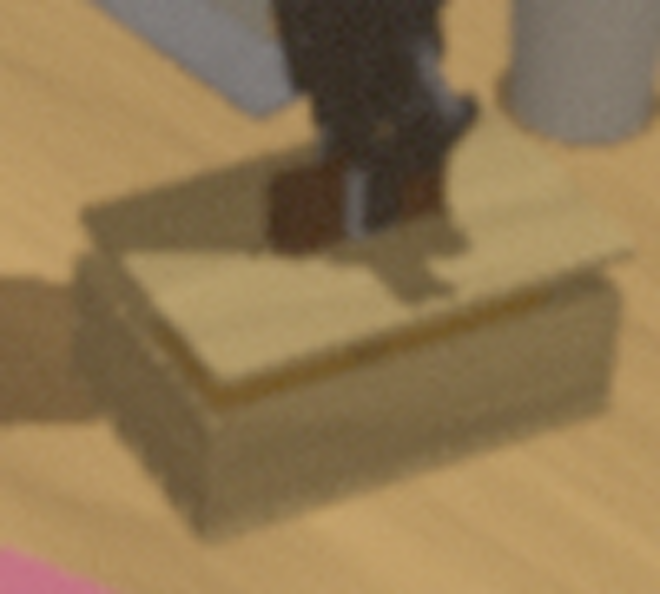

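Run:
```python
from h import *
c=cam('top');s=cam('side')
a=cv2.resize(c['color'][190:215,410:440,::-1],None,fx=13,fy=13,interpolation=cv2.INTER_CUBIC)
b=cv2.resize(c['color'][248:273,398:428,::-1],None,fx=13,fy=13,interpolation=cv2.INTER_CUBIC)
cv2.imwrite('pics/crop37.png',np.hstack([a,b]))
for p in [(80,212),(215,382),(632,248)]: print(onz(s,np.array(p)/6.6-.5+[315,235],.094).round(4))
for p in [(250,57),(490,125)]: print('top',onz(c,np.array(p)/6-.5+[385,185],.094).round(4))
S=np.array([[520,58],[714,236],[214,390],[53,192]])/8-.5+[320,250]
for p in S: print('rim side',onz(s,p,.068).round(4))
```

```text
[ 0.3817 -0.3     0.094 ]
[ 0.3472 -0.4158  0.094 ]
[ 0.5417 -0.4673  0.094 ]
top [ 0.5759 -0.3495  0.094 ]
top [ 0.5448 -0.4682  0.094 ]
rim side [ 0.5691 -0.3515  0.068 ]
rim side [ 0.5421 -0.4651  0.068 ]
rim side [ 0.3511 -0.4105  0.068 ]
rim side [ 0.3824 -0.2982  0.068 ]
```

View pics/crop37.png

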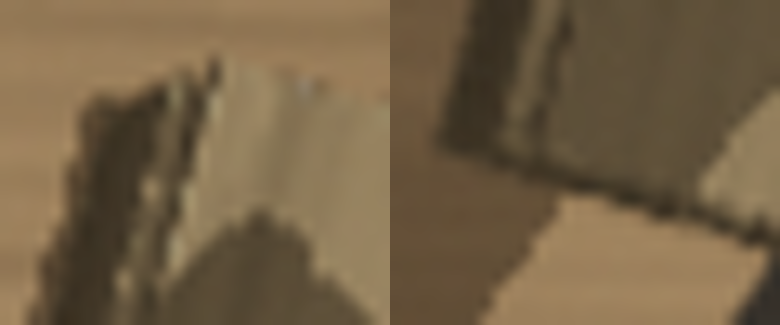

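The lid's corners sit about 2–3 mm toward -y of the rim. Correcting that and lowering to just above.

```bash
python3 -m handwheel '[[0,0.1,0.1,0,0,0],[0,0.2,0.1,0,0,0],[0,0.35,0.1,0,0,0],[0,0.5,0.1,0,0,0],[0,0.56,0.1,0,0,0]]'; python3 -m handwheel '[[0,0,0,0,0,0],[0,0,0,0,0,0],[0,0,0,0,0,0],[0,0,0,0,0,0],[0,0,0,0,0,0]]'
python3 - <<'E'
from go import *
st()
c=cam('top');s=cam('side')
cv2.imwrite('pics/crop38.png',cv2.resize(c['color'][190:280,390:465,::-1],None,fx=6.6,fy=6.6,interpolation=cv2.INTER_CUBIC))
cv2.imwrite('pics/crop39.png',cv2.resize(s['color'][245:325,315:415,::-1],None,fx=7.4,fy=7.4,interpolation=cv2.INTER_CUBIC))
E
```

```text
clock: 71.92
eef_pos: [0.4637, -0.3777, 0.049]
tool_rot: [-0.701, 0.094, -0.092, 0.701]
ft_force: [0.8, 0.1, -2.7]
grip_width: 0.0172
clock: 72.55
eef_pos: [0.464, -0.3779, 0.0496]
tool_rot: [-0.701, 0.094, -0.092, 0.701]
ft_force: [0.2, -0.5, -2.3]
grip_width: 0.0171
true [ 0.4641 -0.3779  0.0856] t 72.55 q [-0.68  0.53  0.04  1.09 -0.   -0.42] p [ 0.464  -0.3779  0.0496] F [ 0.2 -0.5 -2.3] w 0.0171
```

View pics/crop38.png

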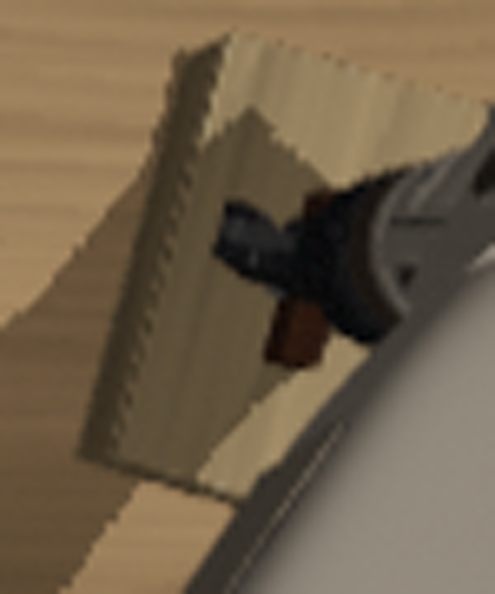

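View pics/crop39.png

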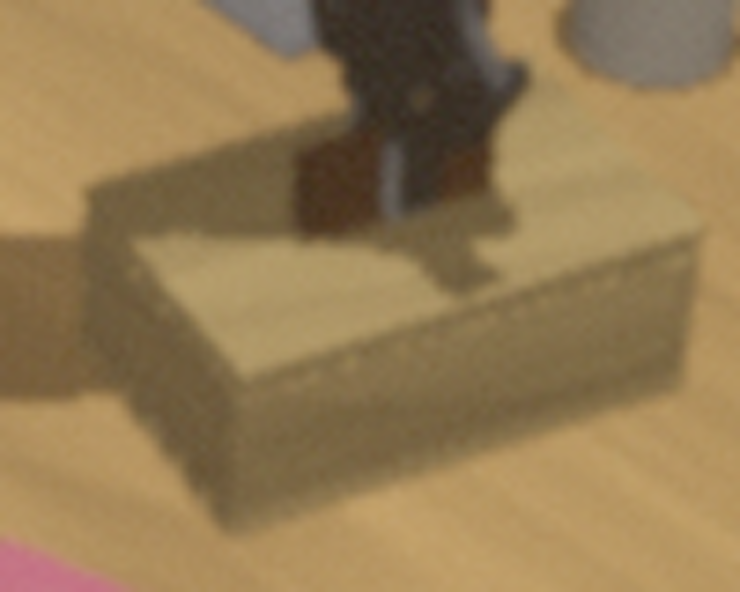

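The lid is flush in both views. Easing it down to contact.

```bash
python3 -m handwheel '[[0,0.05,0,0,0,0],[0,0.1,0,0,0,0],[0,0.14,0,0,0,0],[0,0.14,0,0,0,0],[0,0.14,0,0,0,0]]'; python3 -m handwheel '[[0,0.02,0,0,0,0],[0,0.04,0,0,0,0],[0,0.05,0,0,0,0],[0,0.05,0,0,0,0],[0,0.05,0,0,0,0]]'
```

```text
clock: 73.28
eef_pos: [0.4639, -0.3779, 0.046]
tool_rot: [-0.701, 0.094, -0.092, 0.701]
ft_force: [-0.7, -0.2, -2.0]
grip_width: 0.0166
clock: 73.9
eef_pos: [0.4639, -0.3779, 0.045]
tool_rot: [-0.701, 0.094, -0.092, 0.701]
ft_force: [-0.4, 0.8, -0.7]
grip_width: 0.0169
```

```bash
python3 -m handwheel '[[0,0.02,0,0,0,0],[0,0.04,0,0,0,0],[0,0.04,0,0,0,0],[0,0.04,0,0,0,0],[0,0.04,0,0,0,0]]'; python3 -m handwheel '[[0,0,0,0,0,0],[0,0,0,0,0,0],[0,0,0,0,0,0],[0,0,0,0,0,0],[0,0,0,0,0,0]]' 0; python3 -m handwheel '[[0,-0.2,0,0,0,0],[0,-0.6,0,0,0,0],[0,-1.4,0,0,0,0],[0,-2.6,0,0,0,0],[0,-4.2,0,0,0,0]]'
```

```text
clock: 74.53
eef_pos: [0.464, -0.3779, 0.0449]
tool_rot: [0.701, -0.093, 0.092, -0.701]
ft_force: [-3.0, 0.7, 5.7]
grip_width: 0.0168
clock: 75.15
eef_pos: [0.4639, -0.3778, 0.0437]
tool_rot: [-0.701, 0.094, -0.092, 0.701]
ft_force: [0.6, -1.0, 0.2]
grip_width: 0.0428
clock: 75.78
eef_pos: [0.4637, -0.3775, 0.1497]
tool_rot: [-0.701, 0.094, -0.092, 0.701]
ft_force: [0.0, -0.6, 0.2]
grip_width: 0.0423
```

```bash
python3 -m handwheel '[[-1,-1,1.5,0,0,0],[-2,-2,3,0,0,0],[-3,-2.5,5,0,0,0],[-4,-3,7,0,0,0],[-5,-3,9,0,0,0]]'; python3 -m handwheel '[[0,0,0,0,0,0],[0,0,0,0,0,0],[0,0,0,0,0,0],[0,0,0,0,0,0],[0,0,0,0,0,0]]'
python3 - <<'E'
from go import *
st()
c=cam('top');s=cam('side');save(c,'topE.png');save(s,'sideE.png')
cv2.imwrite('pics/crop40.png',cv2.resize(c['color'][185:285,390:475,::-1],None,fx=6,fy=6,interpolation=cv2.INTER_CUBIC))
cv2.imwrite('pics/crop41.png',cv2.resize(s['color'][245:325,315:415,::-1],None,fx=7.4,fy=7.4,interpolation=cv2.INTER_CUBIC))
E
```

```text
clock: 76.4
eef_pos: [0.4026, -0.1269, 0.2262]
tool_rot: [0.701, -0.092, 0.094, -0.701]
ft_force: [1.0, 0.9, -0.1]
grip_width: 0.0426
clock: 77.03
eef_pos: [0.4021, -0.1288, 0.2238]
tool_rot: [-0.701, 0.094, -0.092, 0.701]
ft_force: [0.6, 1.0, 0.2]
grip_width: 0.0427
true [ 0.4022 -0.1288  0.2598] t 77.03 q [-0.31  0.08 -0.12  1.38 -0.   -0.05] p [ 0.4021 -0.1288  0.2238] F [0.6 1.  0.2] w 0.0427
```

View pics/crop40.png

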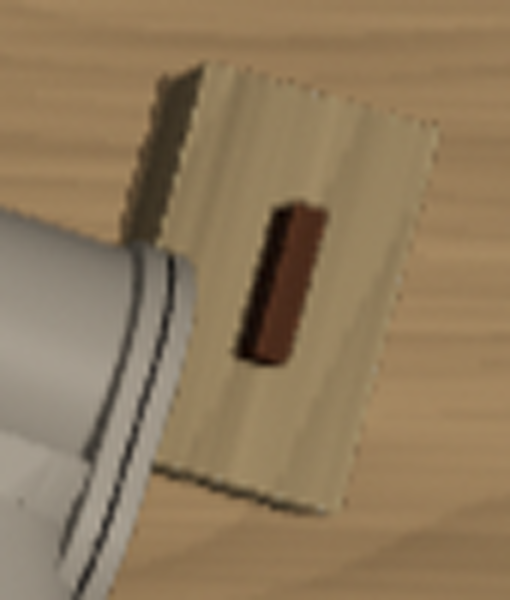

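View pics/crop41.png

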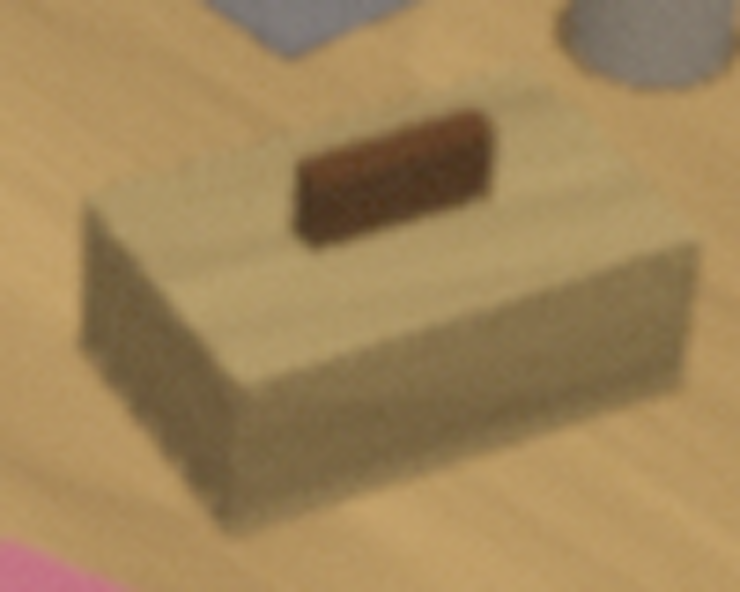

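View pics/topE.png

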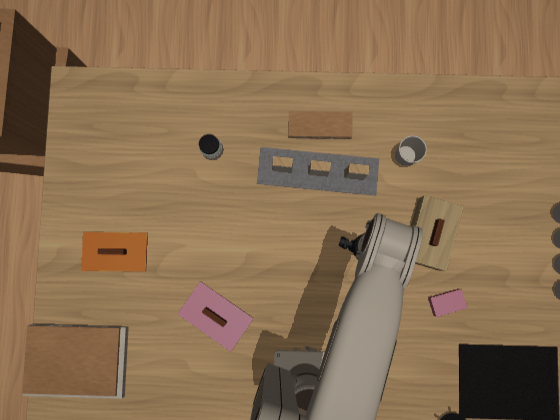

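View pics/sideE.png

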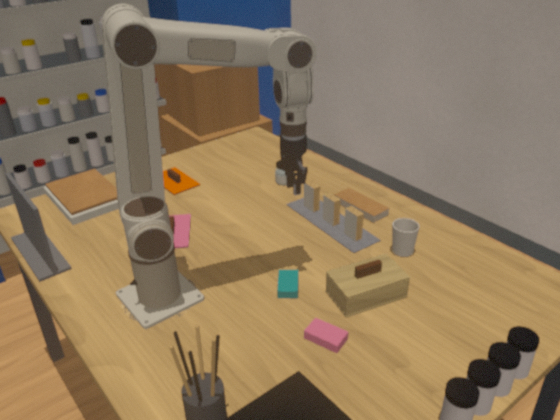

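The lid sits flush with no step showing at any corner, and all three panels stand. One numeric check of the lid against the earlier rim corners.

Run:
```python
from h import *
c=cam('top');s=cam('side')
T0=np.array([[190,37],[438,118],[332,522]])/6.6-.5+[395,190]
T1=np.array([[206,62],[441,126],[345,515]])/6-.5+[390,185]
for a,b in zip(T0,T1): print('top',((onz(c,b,.076)-onz(c,a,.068))[:2]*1000).round(1))
S0=np.array([[714,236],[214,390],[53,192]])/8-.5+[320,250]
S1=np.array([[702,238],[242,382],[86,200]])/7.4-.5+[315,245]
for a,b in zip(S0,S1): print('side',((onz(s,b,.076)-onz(s,a,.068))[:2]*1000).round(1))
```

```text
top [-0.2  0.4]
top [ 4.9 -3.8]
top [-5.  -4.1]
side [ 1.  -0.3]
side [ 1.2 -1.9]
side [-0.9 -0.7]
```

```bash
python3 -c "
from workcell import bot
print(bot.job_done(), bot.get_obs()['clock'])"
```

```text
the job is handed in; nothing more can be done
the job is handed in; nothing more can be done
```

The job is handed in at about 77 s on the robot's clock. Both tins are in the stock box, all three panels stand on the mat, and the lid is on the box. I did them in that order.

**What went wrong along the way**
- **First tin grasp:** it closed on air because the real fingertips sit 36 mm short of the reported TCP. I confirmed this by touching the mat and corrected for it in every later move.
- **Panel 1:** it was knocked a few centimetres aside partway through, so I measured it again before picking it up.

**Last checks**
- **Tins:** both lay flat inside the box, below the rim, just before it was closed.
- **Panels:** all three stand upright, within about 1 mm of the mat's middle line and with gaps over 5 cm. They measured 1.3–1.8° off square, which is within my measuring error.
- **Lid:** it lies flat and looks flush from both cameras. The side view puts its corners within about 2 mm of the rim. The top view disagreed at two corners, by about 6 mm each; I put that down to blur in my rim reading, as that rim measured about 6 mm short, but I did not confirm it.
- **Bystanders and look-alikes:** the last pictures show the paint jar, brush pot, pads and look-alikes undisturbed. The arm hid the turquoise block from above, but the side view shows it in place.

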